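Clamp a row of rosette blanks with the cam key

TASK

Stand all the square-cornered rosette blanks side by side in the clamping bed, long side running from the jaw to the fence, in one close row that begins at the end stop, with next to no gap between them. Then take the socket key from its tray, set it on the cam's square head, turning it a little at a time under light pressure until it drops fully on, and turn it clockwise (seen from above) as far as it goes so that the jaw clamps the row. Lift the key off and stand it upright in its tray again, leaving the other things on the bench where they are.

Things in the scene. Friction and masses are not known exactly. Their poses are not given: they have to be found in the camera images.
- bed: Clamping bed fixed to the bench: plywood plate 190 x 244 mm, top at z = 12 mm, on which the blanks stand. Origin on the bench under the middle line of the blanks' row; x runs from jaw to fence (away from the robot), y along the row (robot's left), z up. Plate ends at y = +122 mm with no stop there.
- fence (a point): Middle of the top edge of the fence's face (dark wood), at x = 28, y = 0, z = 27 mm in the bed's frame. The fence is 20 mm thick, runs along the bed's whole length and faces the jaw. A clamped blank touches it, its centre then at x = 0.
- end_stop (a point): Middle of the top edge of the end stop's face (dark wood), at x = -5, y = -110, z = 27 mm in the bed's frame; the stop is 12 mm thick, x from -38 to 28 mm. The row begins against it and grows towards +y.
- jaw (a joint): Travel in m of the jaw, a wooden bar along y (y = -102 to 114 mm, 18 mm thick, top z = 28 mm, face at x = -40 mm when open) towards the fence: 0 open, 0.0125 closed. Open, a 56 mm blank has 12 mm of free play, so the jaw meets the blanks at 0.012. The cam drives it, 1.2 rad clockwise from open to closed. It squares the blanks up and stays where it is left.
- cam_axis (a point): On the cam's vertical axis, top of its dark disc (48 mm across): x = -95, y = 0, z = 30 mm in the bed's frame; fixed. Above it a square steel head 22 x 22 x 18 mm. The head turns 0.8 rad freely (0.12 N m) before it takes the cam along (0.4 to 0.8 N m). It starts an unmeasured 0 to 0.8 rad clockwise of having its sides along the bed's x and y: up to 2 rad in all.
- key: T-handled socket key, 350 g, 90 mm tall, upright; origin at its underside's centre. Dark socket block 40 x 40 x 36 mm; square opening below, 26 x 26 mm, 22 mm deep, sides along its x and y. Shaft 18 mm; wooden bar 70 mm (x) by 16 mm (y), z = 62 to 90 mm, gripped across y. Seated, its underside is at cam_axis; unaligned, 18 mm higher. Drops on if within 0.14 rad and 1 mm.
- tray: Low wooden tray fixed to the bench, 105 x 105 mm outside, 5 mm walls 16 mm high, floor 5 mm thick. Origin at the centre of its underside. Home of the key.
- blank1: Rosette blank of pale laminated wood, 110 g: block 56 mm (its x) x 40 mm (its y) x 50 mm high, with a low round carved rosette 38 mm across on top (total height about 58 mm). Origin at the centre of its underside. All blanks are alike; three to five are present (absent ones read None from the start).
- blank2: Rosette blank of pale laminated wood, 110 g: block 56 mm (its x) x 40 mm (its y) x 50 mm high, with a low round carved rosette 38 mm across on top (total height about 58 mm). Origin at the centre of its underside. All blanks are alike; three to five are present (absent ones read None from the start).
- blank3: Rosette blank of pale laminated wood, 110 g: block 56 mm (its x) x 40 mm (its y) x 50 mm high, with a low round carved rosette 38 mm across on top (total height about 58 mm). Origin at the centre of its underside. All blanks are alike; three to five are present (absent ones read None from the start).
- blank4: Rosette blank of pale laminated wood, 110 g: block 56 mm (its x) x 40 mm (its y) x 50 mm high, with a low round carved rosette 38 mm across on top (total height about 58 mm). Origin at the centre of its underside. All blanks are alike; three to five are present (absent ones read None from the start).
- blank5: Rosette blank of pale laminated wood, 110 g: block 56 mm (its x) x 40 mm (its y) x 50 mm high, with a low round carved rosette 38 mm across on top (total height about 58 mm). Origin at the centre of its underside. All blanks are alike; three to five are present (absent ones read None from the start).
- mallet: Carver's mallet standing on its head, 84 mm across, 155 mm tall; origin at its foot's centre. Bystander.
- gouge1: Gouge with pale handle, 220 mm, lying along its x. Bystander.
- gouge2: Gouge with brown handle, 200 mm, lying along its x. Bystander.
- dustbrush: Small dusting brush, 170 mm, lying along its x. Bystander.
- waxtin: Flat metal wax tin, 72 mm across, 45 mm high. Bystander.
- offcut: Offcut of pale board, 100 x 35 x 18 mm. Bystander.
- stainjar: Amber glass jar with dark cap, 56 mm across, 75 mm high. Bystander.
Not all that is in view belongs to the job. What is shaped like the key but green or purple is not meant.

How it is judged:
By the outcome, as a careful person would: the job done as asked, in the order asked, and still so for the second after the job is handed in, with the robot touching nothing.
Of blank1, blank2, blank3, blank4, blank5 only 3 to 5 are there at a start; the rules pass over those that are not, and their reading is None.
At some moment in a run one of blank1, blank2, blank3, blank4, blank5 may be knocked a few centimetres aside while the robot is not near it.
It also fails if it takes over 210 s, if anything falls off the work surface, if the arm or the gripper's body presses on something with over 40 N, if the wrist force passes 120 N, or if a joint passes its speed limit or range.

ROBOT

A 6-joint arm with a two-finger parallel gripper is mounted at the origin on the work surface. World frame = base frame: x ahead of the robot, y to its left, z up, the work surface at z = 0. Lengths are in m, angles in rad, forces in N, time in s.
With the tool pointing down it reaches from about 0.325 to 0.85 m from the base axis. Payload 4.4 kg.
Tool frame: the origin (TCP) lies at the centre of the arm's flange, where the gripper is bolted on; the fingertips stand 199 mm ahead of it and the grasp point (between the pads) lies 180 mm ahead of it; x points along the fingers, y is the direction in which the jaws open and shut, and the axes are right-handed (so a half turn about x gives the same grasp; the last joint's range is limited). The gripper opens to 94 mm and grips with 3 to 60 N. Pads are 16 mm wide; open, the fingers measure 119 mm over their backs; the gripper's body (75 mm by 177 mm) begins 78 mm behind the grasp point.
Start: joints at [1.161, 0.207, 1.542, -0, 1.393, -0.15], TCP at [0.147, 0.556, 0.405] pointing down, gripper open.
Joint ranges: [-2.73, 2.73], [-0.86, 2.22], [0.23, 2.46], [-1.11, 4.25], [0.08, 2.63], [-2.82, 2.82]. Speed limits (rad/s): [2.79, 2.79, 3.14, 3.14, 3.14, 3.14].

INTERFACE

Orientations are given as [roll, pitch, yaw] about the fixed x, y, z axes, in that order (R = Rz(yaw) Ry(pitch) Rx(roll)).
In Python, from station import sense, read_camera, sign_off gives the robot as it stands.
- The arm moves only by the shell command python3 -m jog 'ROWS' [FORCE]. ROWS is JSON, a list of rows, each a list of 7 numbers: the shift along the world's x, y, z in cm, then the turn, a rotation vector about the world's x, y, z in rad, then the opening, from -1 (shut) to 1 (fully open), so that 0 is half open. In form: [[dx, dy, dz, ax, ay, az, jaw], ...]. A call has 1 to 8 rows; each row is the pose to reach, as a shift and turn from the pose measured when the call began; what a row does not reach only later rows make up. A row lasts 1/12 s, in which the tool goes at most 41.7 mm and 7.16 degrees, less where a joint would pass 70% of its speed; a pose out of reach is approached as far as the arm can. A call with a gripper value outside its range is refused whole. The fingers move at their own pace and stop on an object; FORCE is the grip in N (left out, the last holds). Time passes only in rows, so rows that repeat a pose let the fingers close. It gives the time, the measured TCP pose, the force and the opening at its end, in the units of the state.
- sense(): the state, without advancing time (a new reading comes with each control period).
- read_camera(name): name is "side" or "top"; returns a dict with "frame" (480x640x3 uint8, blue, green, red), "fx", "fy", "cx", "cy" (pixels), "k1" (the pictures are not rectified: a ray, as slopes to the right and down, at radius r is drawn at 1 + k1 r^2 times it, then the intrinsics apply), "T" (4x4, takes a point from camera to world coordinates). Camera axes: x right, y up, looking along -z (the intrinsics and any distortion apply to the point x, -y, -z); pixel columns grow to the right and rows downward; lengths in m; the calibration is good to about 2 mm. A picture is of the moment at which its call begins. There is no depth.
- sign_off(): hands the job in, once; it reports no verdict.
The state is a dict: "time": time; "qpos": joint angles; "qvel": joint speeds; "joint_torque": joint torques, N m; "tcp_pos": TCP position; "eef_rot": TCP orientation; "wrist_force": force on the tool from outside, world axes, zero at the start; "ft_torque": the same for the moment, N m; "gripper_width": opening from 0.0 (shut) to 1.0 (fully open).
Only numpy, scipy, OpenCV 4.12 (cv2) and the standard library are available. Lean on these libraries where they do the work, as an engineer would, in place of code of your own. Each camera call takes 0.05 s, during which the arm holds its last target.

## Working session

There is one attempt and no reset: what is moved stays moved. The work goes in short steps, Python scripts to look and compute and a shell command to move; the robot and the scene stay as the last step left them, time stands still between calls to the robot, and variables do not carry over. Pictures are saved under pics/ and viewed, and the job is handed in when it is done.

```bash
ls; mkdir -p pics
cat > h.py <<'E'
import numpy as np, cv2
from station import sense, read_camera
def snap(n,f=None):
    c=read_camera(n)
    if f: cv2.imwrite('pics/'+f,c['frame'])
    return c
def ray(c,u,v):
    K=np.array([[c['fx'],0,c['cx']],[0,c['fy'],c['cy']],[0,0,1.]])
    xd=np.array([(u-c['cx'])/c['fx'],(v-c['cy'])/c['fy']]); x=xd.copy()
    for _ in range(30): x=xd/(1+c['k1']*(x@x))
    T=np.array(c['T']); d=T[:3,:3]@np.array([x[0],-x[1],-1.]); return T[:3,3],d
def onz(c,u,v,z):
    o,d=ray(c,u,v); return o+d*(z-o[2])/d[2]
def proj(c,p):
    T=np.array(c['T']); q=T[:3,:3].T@(np.array(p)-T[:3,3]); x=np.array([q[0],-q[1]])/-q[2]
    x=x*(1+c['k1']*(x@x)); return np.array([c['fx']*x[0]+c['cx'],c['fy']*x[1]+c['cy']])
E
python3 - <<'E'
from h import *
for n in('top','side'):
    c=snap(n,n+'0.png'); print({k:c[k] for k in c if k!='frame'})
print(sense())
E
```

```text
pics
{'fx': 570.3416221753221, 'fy': 570.3416221753221, 'cx': 314.79290805446396, 'cy': 240.86886618332605, 'k1': -0.10523065612435638, 'T': array([[-0.02345878,  0.99922074, -0.0317427 ,  0.47010504],
       [-0.9996585 , -0.02307973,  0.01225572,  0.10910534],
       [ 0.01151355,  0.03201936,  0.99942093,  1.27461103],
       [ 0.        ,  0.        ,  0.        ,  1.        ]])}
{'fx': 516.8362214563932, 'fy': 516.8362214563932, 'cx': 323.2341975758512, 'cy': 240.19688338781359, 'k1': -0.14386840751309724, 'T': array([[-0.94899666,  0.23089053, -0.21469722,  0.26563812],
       [-0.31515381, -0.71440336,  0.62474468,  0.83368872],
       [-0.00913279,  0.66054327,  0.75073243,  0.93018791],
       [ 0.        ,  0.        ,  0.        ,  1.        ]])}
{'time': 0.1, 'qpos': array([ 1.16146965e+00,  2.07378011e-01,  1.54278640e+00, -8.67082612e-06,
        1.39348775e+00, -1.50496198e-01]), 'qvel': array([ 9.54957934e-05, -1.87405224e-03, -4.28087833e-03,  2.98301147e-04,
       -1.16040162e-03, -9.58881529e-04]), 'joint_torque': array([ 1.59755486e-04, -3.71864283e+01, -2.82295436e+01,  7.01704156e-02,
        3.11839697e-02, -7.15963301e-05]), 'tcp_pos': array([0.14705508, 0.55555301, 0.40359366]), 'eef_rot': array([-1.71714995,  1.5687368 , -1.97597889]), 'wrist_force': array([0.24589042, 0.37233316, 0.54934074]), 'ft_torque': array([-0.00811117,  0.04541176,  0.00303669]), 'gripper_width': 1.0025531408087518}
```

View pics/top0.png

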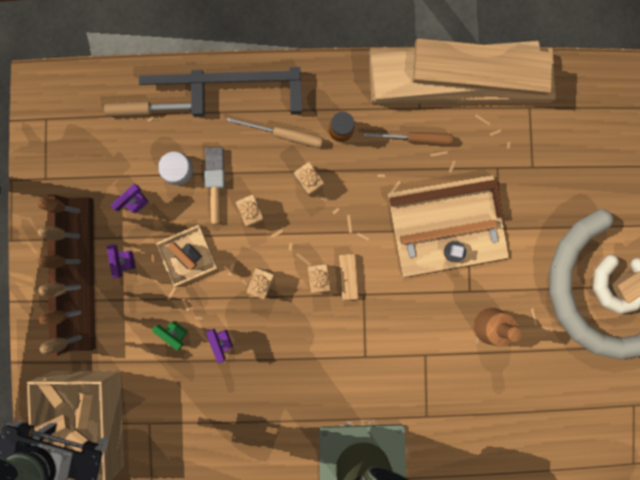

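View pics/side0.png

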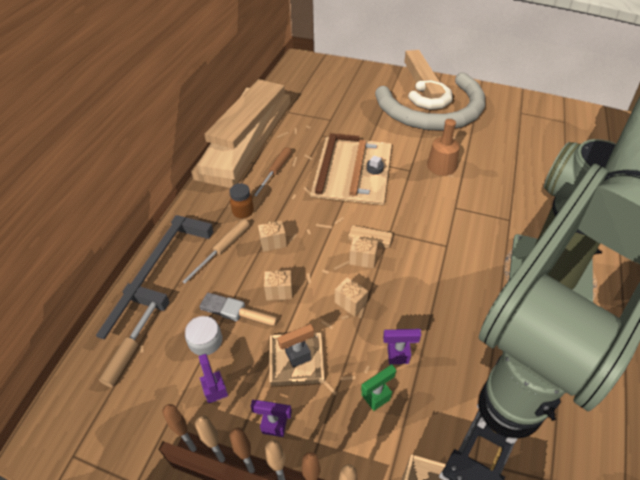

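Run:
```python
from h import *
a=cv2.imread('pics/top0.png')
cv2.imwrite('pics/t_bed.png',cv2.resize(a[165:285,380:520],None,fx=5,fy=5,interpolation=cv2.INTER_CUBIC))
cv2.imwrite('pics/t_bl.png',cv2.resize(a[155:305,230:365],None,fx=4,fy=4,interpolation=cv2.INTER_CUBIC))
cv2.imwrite('pics/t_key.png',cv2.resize(a[215:295,145:230],None,fx=6,fy=6,interpolation=cv2.INTER_CUBIC))
b=cv2.imread('pics/side0.png')
cv2.imwrite('pics/s_key.png',cv2.resize(b[310:400,250:345],None,fx=6,fy=6,interpolation=cv2.INTER_CUBIC))
```

```text
(no output)
```

View pics/t_bed.png

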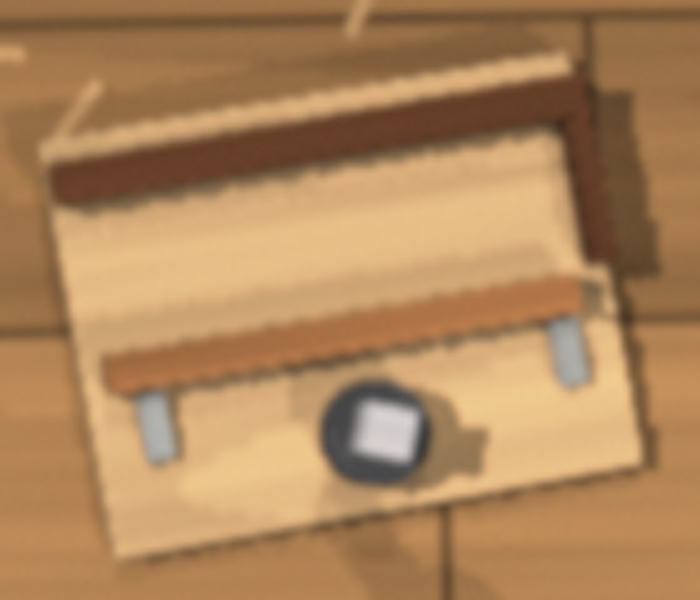

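View pics/t_bl.png

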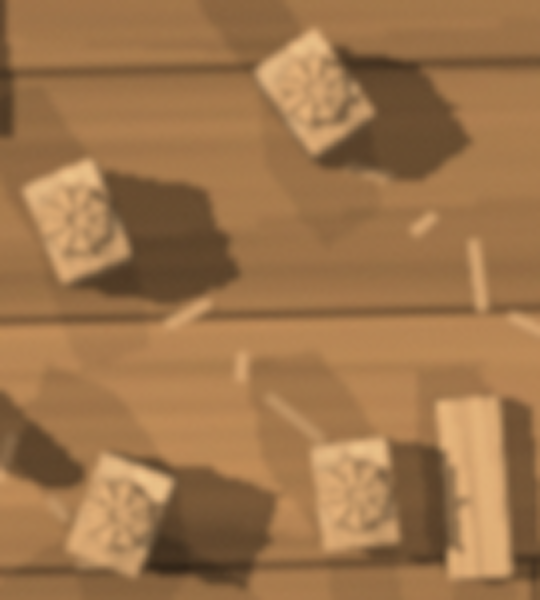

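View pics/t_key.png

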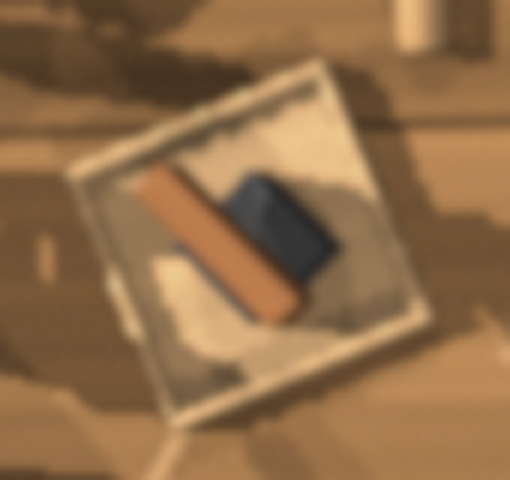

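View pics/s_key.png

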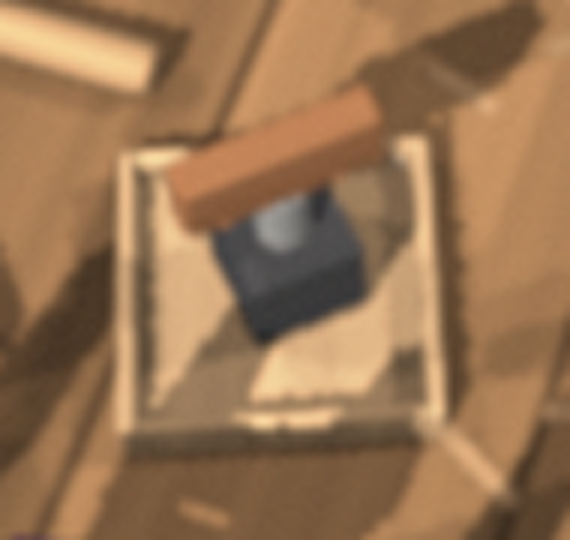

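Run:
```python
from h import *
c=snap('top'); s=snap('side')
a=c['frame'];b=s['frame']
cv2.imwrite('pics/s_bed.png',cv2.resize(b[125:210,300:405],None,fx=7,fy=7,interpolation=cv2.INTER_CUBIC))
T=lambda x,y,z:onz(c,380+(x+.5)/5-.5,165+(y+.5)/5-.5,z)
lb,rb,lt,rt=[T(*p,.012)for p in((115,557),(645,465),(42,150),(570,55))]
print('plate',lb,rb,lt,rt,[np.linalg.norm(lb-rb),np.linalg.norm(lt-rt),np.linalg.norm(lb-lt),np.linalg.norm(rb-rt)])
for p,q in((rb,lb),(rt,lt)): print('yaw',np.arctan2(-(q-p)[0],(q-p)[1]))
for p,q in((lb,lt),(rb,rt)): print('yaw',np.arctan2((q-p)[1],(q-p)[0]))
print('disc',T(375,433,.030),'head',T(386,432,.048))
print('fence L, R',T(72,208,.027),T(565,120,.027))
print('stop', T(568,120,.027),T(590,262,.027))
print('jaw face',T(103,355,.028),T(580,278,.028))
# blanks
hsv=cv2.cvtColor(a,cv2.COLOR_BGR2HSV)
for u,v in((308,178),(249,210),(260,283),(319,278),(349,277),(187,250)):
    print(u,v,a[v,u],hsv[v,u])
print(hsv[190,330],hsv[240,280],hsv[300,290])
```

```text
plate [ 0.42765545 -0.0995341   0.012     ] [ 0.46248273 -0.34147373  0.012     ] [ 0.60962281 -0.07198842  0.012     ] [ 0.64833336 -0.31361481  0.012     ] [np.float64(0.2444334778212488), np.float64(0.24470762565964121), np.float64(0.184040440790081), np.float64(0.18792704988133418)]
yaw 0.14296818940704542
yaw 0.1588583657168177
yaw 0.15023643781795412
yaw 0.14879168112119007
disc [ 0.47976305 -0.21350206  0.03      ] head [ 0.4799397 -0.2137021  0.048    ]
fence L, R [ 0.58205879 -0.08235764  0.027     ] [ 0.61709522 -0.30511518  0.027     ]
stop [ 0.61707358 -0.30648655  0.027     ] [ 0.55345777 -0.31409928  0.027     ]
jaw face [ 0.51694293 -0.09402615  0.028     ] [ 0.54635858 -0.30893696  0.028     ]
308 178 [107 156 203] [ 15 121 203]
249 210 [107 157 204] [ 15 121 204]
260 283 [110 160 207] [ 15 119 207]
319 278 [108 158 204] [ 16 120 204]
349 277 [116 170 219] [ 16 120 219]
187 250 [73 73 73] [ 0  0 73]
[ 15 140 104] [ 15 137 183] [ 15 136 101]
```

View pics/s_bed.png

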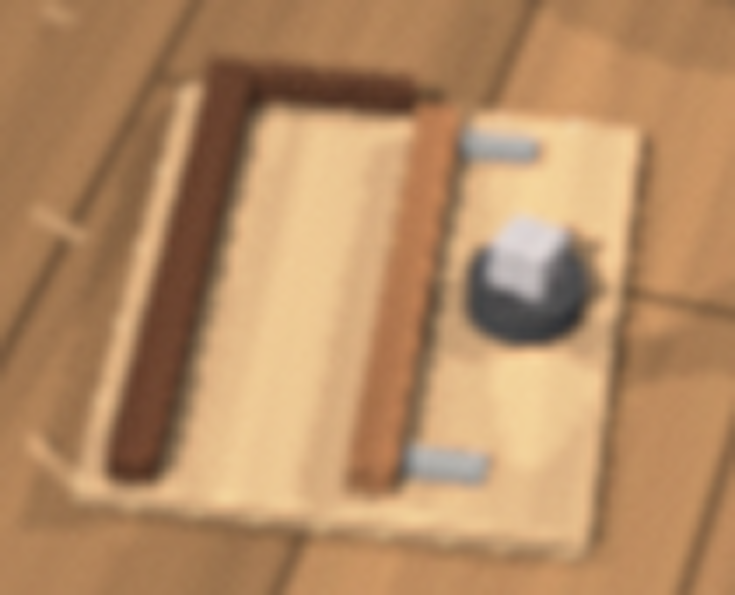

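```bash
cat >> h.py <<'E'
from scipy.spatial.transform import Rotation as Ro
BO=np.array([0.5733,-0.1995]); BY=0.15
def bed(x,y): 
    return BO+np.array([np.cos(BY)*x-np.sin(BY)*y,np.sin(BY)*x+np.cos(BY)*y])
def inbed(p):
    d=np.array(p[:2])-BO; return np.array([np.cos(BY)*d[0]+np.sin(BY)*d[1],-np.sin(BY)*d[0]+np.cos(BY)*d[1]])
def tool():
    s=sense(); R=Ro.from_euler('xyz',s['eef_rot']).as_matrix()
    y=R[:,1]; print('t',round(s['time'],2),'tcp',s['tcp_pos'].round(4),'toolx',R[:,0].round(3),'jawaxis yaw',round(np.arctan2(y[1],y[0]),3),'q',s['qpos'].round(2),'F',s['wrist_force'].round(1),'M',s['ft_torque'].round(2),'w',round(s['gripper_width'],3)); return s
def blanks(c,zoff=0):
    a=c['frame'];hsv=cv2.cvtColor(a,cv2.COLOR_BGR2HSV)
    m=((hsv[...,2]>150)&(hsv[...,1]<134)).astype(np.uint8)*255
    m=cv2.morphologyEx(m,cv2.MORPH_OPEN,np.ones((3,3)))
    m=cv2.morphologyEx(m,cv2.MORPH_CLOSE,np.ones((5,5)))
    out=[]
    for k in cv2.findContours(m,cv2.RETR_EXTERNAL,cv2.CHAIN_APPROX_NONE)[0]:
        A=cv2.contourArea(k)
        if 250<A<1200:
            w=np.array([onz(c,*p[0],.05)[:2] for p in k])
            r=cv2.minAreaRect((w*1000).astype(np.float32)); bx=cv2.boxPoints(r)/1000
            e=bx[1]-bx[0]; f=bx[2]-bx[1]
            if np.linalg.norm(f)>np.linalg.norm(e): e,f=f,e
            M=cv2.moments(k)
            out.append((M['m10']/M['m00'],M['m01']/M['m00'],bx.mean(0),np.linalg.norm(e),np.linalg.norm(f),np.mod(np.arctan2(e[1],e[0])+np.pi/2,np.pi)-np.pi/2))
    for o in out: print('px %d %d  ctr %s  len %.3f wid %.3f yaw %.3f'%(o[0],o[1],o[2].round(4),*o[3:]))
    return m
E
python3 - <<'E'
from h import *
c=snap('top'); s=snap('side')
m=blanks(c); cv2.imwrite('pics/m.png',m)
T=lambda x,y,z:onz(c,380+(x+.5)/5-.5,165+(y+.5)/5-.5,z)
h=[T(*p,.048)[:2] for p in((365,397),(422,408),(408,467),(350,455))]
for i in range(4):
    d=h[(i+1)%4]-h[i]; print('head edge',np.linalg.norm(d),np.arctan2(d[1],d[0]))
S=lambda x,y,z:onz(s,300+(x+.5)/7-.5,125+(y+.5)/7-.5,z)
print('side: disc',S(525,283,.030),'fence R',S(250,105,.027),'fenceL',S(160,480,.027)); 
for n,p in(('head',S(535,232,.048)),('stop R',S(412,105,.027))): print(n,p)
print(inbed(S(250,105,.027)),inbed(S(525,283,.03)))
tool()
E
```

```text
px 56 389  ctr [0.1887 0.6501]  len 0.169 wid 0.057 yaw 1.551
px 257 282  ctr [0.4235 0.2232]  len 0.064 wid 0.059 yaw -0.403
px 182 271  ctr [0.457  0.3778]  len 0.122 wid 0.074 yaw -1.024
px 348 275  ctr [0.4312 0.025 ]  len 0.101 wid 0.037 yaw 0.052
px 315 275  ctr [0.4458 0.0949]  len 0.099 wid 0.053 yaw 0.339
px 187 238  ctr [0.5219 0.3823]  len 0.110 wid 0.051 yaw -1.521
px 247 209  ctr [0.5799 0.2357]  len 0.060 wid 0.046 yaw 0.358
px 434 185  ctr [ 0.6325 -0.1804]  len 0.239 wid 0.032 yaw -1.423
px 212 190  ctr [0.6099 0.3115]  len 0.115 wid 0.035 yaw -0.014
px 307 177  ctr [0.6469 0.1065]  len 0.059 wid 0.048 yaw 0.586
px 172 166  ctr [0.6787 0.4001]  len 0.066 wid 0.066 yaw -0.010
px 296 135  ctr [0.7378 0.1281]  len 0.107 wid 0.020 yaw 1.290
px 125 107  ctr [0.8119 0.503 ]  len 0.096 wid 0.019 yaw -1.568
head edge 0.025595841515696754 -1.7822538346601013
head edge 0.026412875244187704 2.8742439158973108
head edge 0.026083002475910548 1.3448888143758002
head edge 0.026068525866257214 -0.2867118070252311
side: disc [ 0.47691167 -0.2114678   0.03      ] fence R [ 0.61093485 -0.28800921  0.027     ] fenceL [ 0.57592831 -0.068012    0.027     ]
head [ 0.47651034 -0.2206463   0.048     ]
stop R [ 0.54867608 -0.30815905  0.027     ]
[ 0.0239856  -0.09313943] [-0.09709444  0.00257068]
t 0.3 tcp [0.1471 0.5557 0.4042] toolx [-0.    -0.001 -1.   ] jawaxis yaw 1.312 q [ 1.16  0.21  1.54 -0.    1.39 -0.15] F [ 0.5 -0.4  0.1] M [-0.01 -0.   -0.04] w 0.998
```

View pics/m.png

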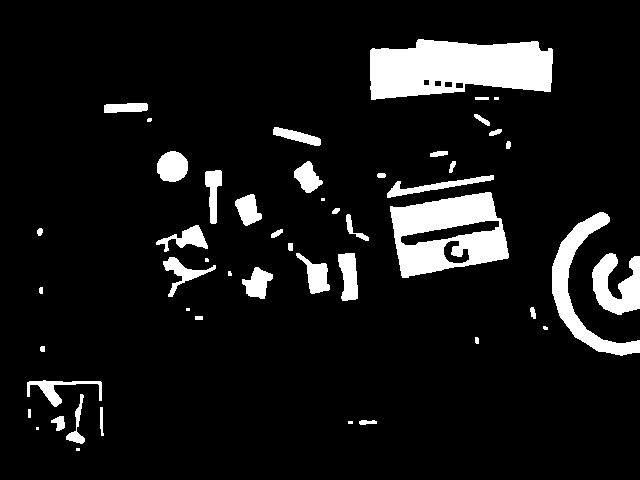

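```bash
cat >> h.py <<'E'
def quad(c,pts,ox,oy,sc,z=.05):
    P=np.array([onz(c,ox+(x+.5)/sc-.5,oy+(y+.5)/sc-.5,z)[:2] for x,y in pts])
    r=cv2.minAreaRect((P*1000).astype(np.float32)); 
    E=[P[(i+1)%4]-P[i] for i in range(4)]; L=[np.linalg.norm(e) for e in E]
    i=int(L[1]+L[3]>L[0]+L[2]); e=E[i]-E[i+2]
    y=np.mod(np.arctan2(e[1],e[0])+np.pi/2,np.pi)-np.pi/2
    print('ctr',P.mean(0).round(4),'yaw',round(y,3),'edges',np.round(L,3)); return P.mean(0),y
E
python3 - <<'E'
from h import *
c=snap('top')
for q in ([(315,27),(375,113),(318,158),(257,73)],[(90,160),(131,255),(70,285),(22,190)],[(105,453),(175,485),(135,577),(68,548)],[(313,445),(388,438),(400,545),(325,550)]): quad(c,q,230,155,4)
for y in(-90,-50,-10,30): print(y,bed(-.004,y/1000))
E
```

```text
ctr [0.6455 0.1041] yaw 0.59 edges [0.057 0.039 0.057 0.04 ]
ctr [0.5782 0.2338] yaw 0.418 edges [0.056 0.037 0.058 0.04 ]
ctr [0.4202 0.2141] yaw -0.413 edges [0.041 0.054 0.039 0.055]
ctr [0.4286 0.0875] yaw 0.089 edges [0.04  0.058 0.04  0.057]
-90 [ 0.58279435 -0.28908715]
-50 [ 0.57681682 -0.24953631]
-10 [ 0.5708393  -0.20998546]
30 [ 0.56486177 -0.17043462]
```

```bash
python3 -m jog '[[14,-23,-2,0,0,-0.6,1],[28.2,-46.9,-6,0,0,-1.22,1],[28.2,-46.9,-6,0,0,-1.22,1],[28.2,-46.9,-6,0,0,-1.22,1],[28.2,-46.9,-6,0,0,-1.22,1],[28.2,-46.9,-6,0,0,-1.22,1],[28.2,-46.9,-6,0,0,-1.22,1],[28.2,-46.9,-6,0,0,-1.22,1]]' 20; python3 -c "
from h import *
tool()"
```

```text
time: 1.02
tcp_pos: [0.3184, 0.2702, 0.3689]
eef_rot: [2.031, 1.57, 0.767]
wrist_force: [0.5, -0.2, -0.7]
gripper_width: 0.998
t 1.02 tcp [0.3184 0.2702 0.3689] toolx [ 0.001  0.001 -1.   ] jawaxis yaw 0.306 q [ 0.5  -0.11  1.95  0.    1.3   0.19] F [ 0.5 -0.2 -0.7] M [-0.04 -0.    0.02] w 0.998
```

```bash
python3 -m jog '[[11,-18.3,-5,0,0,-0.217,1],[11,-18.3,-5,0,0,-0.217,1],[11,-18.3,-5,0,0,-0.217,1],[11,-18.3,-5,0,0,-0.217,1],[11,-18.3,-5,0,0,-0.217,1],[11,-18.3,-5,0,0,-0.217,1],[11,-18.3,-5,0,0,-0.217,1],[11,-18.3,-5,0,0,-0.217,1]]' 20; python3 -c "
from h import *
tool(); snap('side','s1.png')
a=cv2.imread('pics/s1.png'); cv2.imwrite('pics/s1c.png',cv2.resize(a[150:380,230:480],None,fx=3,fy=2.5,interpolation=2)) "
```

```text
time: 1.68
tcp_pos: [0.4283, 0.087, 0.3187]
eef_rot: [-2.873, 1.57, 1.927]
wrist_force: [0.8, -0.5, 0.5]
gripper_width: 0.999
t 1.68 tcp [0.4283 0.087  0.3187] toolx [-0.     0.001 -1.   ] jawaxis yaw 0.088 q [ 0.    0.    1.96  0.    1.18 -0.09] F [ 0.8 -0.5  0.5] M [-0.05  0.11 -0.  ] w 0.999
```

View pics/s1c.png

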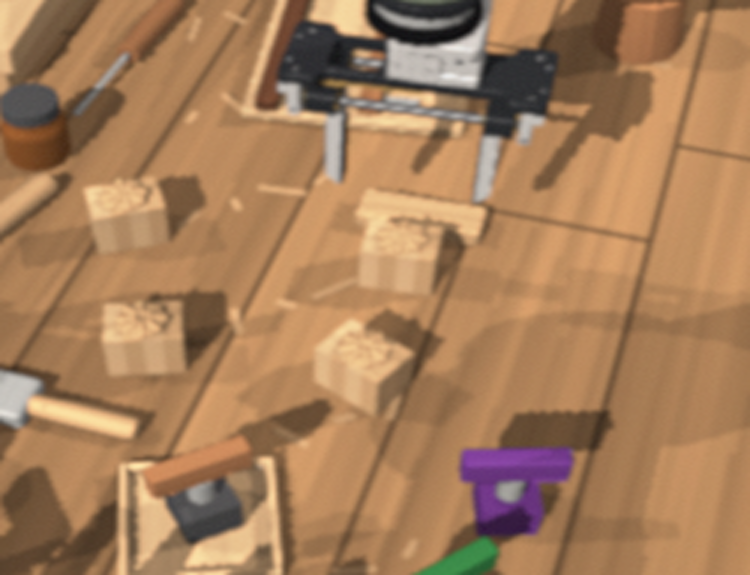

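```bash
python3 -m jog '[[0,0,-4,0,0,0,1],[0,0,-8,0,0,0,1],[0,0,-9.7,0,0,0,1],[0,0,-9.7,0,0,0,1],[0,0,-9.7,0,0,0,0],[0,0,-9.7,0,0,0,0],[0,0,-9.7,0,0,0,-0.3],[0,0,-9.7,0,0,0,-0.3]]' 20; python3 -m jog '[[0,0,0,0,0,0,-0.5],[0,0,0,0,0,0,-0.5],[0,0,0,0,0,0,-0.5],[0,0,0,0,0,0,-0.5]]' 20; python3 -m jog '[[0,0,2,0,0,0,-0.5],[0,0,5,0,0,0,-0.5],[0,0,9,0,0,0,-0.5],[0,0,10,0,0,0,-0.5],[0,0,10,0,0,0,-0.5]]' 20; python3 -c "
from h import *
tool(); snap('side','s2.png')
a=cv2.imread('pics/s2.png'); cv2.imwrite('pics/s2c.png',cv2.resize(a[150:300,280:480],None,fx=3,fy=3,interpolation=2)) "
```

```text
time: 2.4
tcp_pos: [0.429, 0.0881, 0.2238]
eef_rot: [1.739, 1.566, 0.259]
wrist_force: [-0.3, 0.8, -1.0]
gripper_width: 0.753
time: 2.73
tcp_pos: [0.4296, 0.0881, 0.2249]
eef_rot: [1.716, 1.565, 0.235]
wrist_force: [-1.5, 0.7, 6.6]
gripper_width: 0.594
time: 3.15
tcp_pos: [0.4312, 0.088, 0.3285]
eef_rot: [1.579, 1.556, 0.098]
wrist_force: [1.0, 0.4, -0.9]
gripper_width: 0.596
t 3.15 tcp [0.4312 0.088  0.3285] toolx [ 0.014  0.001 -1.   ] jawaxis yaw 0.09 q [ 0.   -0.01  1.94  0.    1.19 -0.09] F [ 1.   0.4 -0.9] M [-0.02  0.07 -0.01] w 0.596
```

View pics/s2c.png

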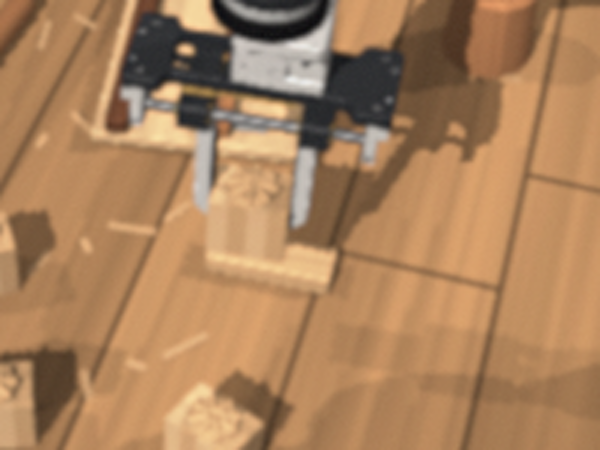

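```bash
python3 -c "
from h import *
s=tool()
for y in(-84,-44,-4,36):
    p=bed(-.005,y/1000);print(y,p.round(4),((p-s['tcp_pos'][:2])*100).round(2))"
```

```text
t 3.2 tcp [0.43  0.088 0.326] toolx [ 0.009  0.001 -1.   ] jawaxis yaw 0.09 q [ 0.   -0.    1.95  0.    1.19 -0.09] F [-0.3 -0.3 -0.4] M [-0.08  0.08  0.  ] w 0.595
-84 [ 0.5809 -0.2833] [ 15.09 -37.13]
-44 [ 0.5749 -0.2438] [ 14.49 -33.18]
-4 [ 0.569  -0.2042] [ 13.89 -29.22]
36 [ 0.563  -0.1647] [ 13.29 -25.27]
```

```bash
python3 -m jog '[[7,-18,0,0,0.009,0.03,-0.5],[15.1,-37.1,0,0,0.009,0.06,-0.5],[15.1,-37.1,0,0,0.009,0.06,-0.5],[15.1,-37.1,0,0,0.009,0.06,-0.5],[15.1,-37.1,0,0,0.009,0.06,-0.5],[15.1,-37.1,0,0,0.009,0.06,-0.5],[15.1,-37.1,0,0,0.009,0.06,-0.5],[15.1,-37.1,0,0,0.009,0.06,-0.5]]' 20;  python3 -c "
from h import *
tool(); snap('side','s3.png')
a=cv2.imread('pics/s3.png'); cv2.imwrite('pics/s3c.png',cv2.resize(a[50:230,260:480],None,fx=3,fy=3,interpolation=2)) "
```

```text
time: 3.87
tcp_pos: [0.5547, -0.2222, 0.3218]
eef_rot: [-2.475, 1.564, 2.386]
wrist_force: [0.5, 0.4, -1.3]
gripper_width: 0.594
t 3.87 tcp [ 0.5547 -0.2222  0.3218] toolx [-0.005  0.005 -1.   ] jawaxis yaw 0.149 q [-0.53  0.33  1.56  0.    1.25 -0.68] F [ 0.5  0.4 -1.3] M [-0.08 -0.03  0.02] w 0.594
```

```bash
python3 -m jog '[[0,0,0,0,0,0,-0.5],[0,0,0,0,0,0,-0.5],[0,0,0,0,0,0,-0.5]]' 20;  python3 -c "
from h import *
s=tool()
p=bed(-.005,-.084);print(p.round(4),((p-s['tcp_pos'][:2])*100).round(2))"
```

```text
time: 4.17
tcp_pos: [0.5558, -0.2281, 0.3194]
eef_rot: [-1.767, 1.566, 3.09]
wrist_force: [0.1, 0.8, -1.2]
gripper_width: 0.596
t 4.17 tcp [ 0.5558 -0.2281  0.3194] toolx [-0.005  0.    -1.   ] jawaxis yaw 0.145 q [-0.53  0.34  1.56 -0.    1.25 -0.68] F [ 0.1  0.8 -1.2] M [-0.02  0.06  0.03] w 0.596
[ 0.5809 -0.2833] [ 2.51 -5.52]
```

View pics/s3c.png

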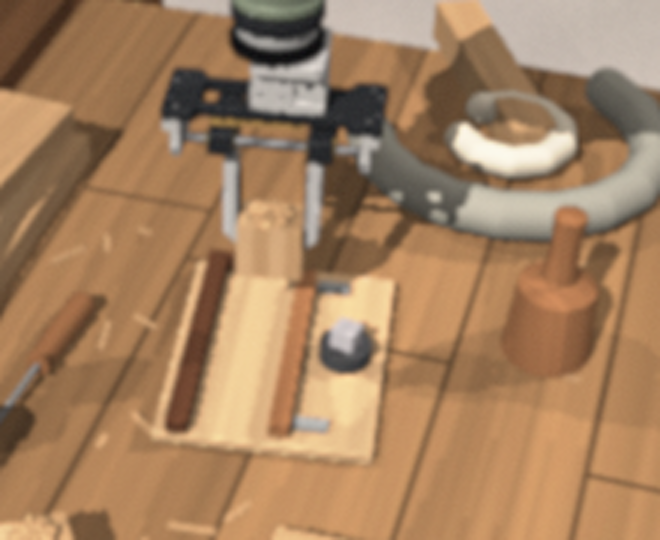

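```bash
python3 -m jog '[[1.2,-2.8,0,0,-0.005,0.005,-0.5],[2.5,-5.5,0,0,-0.005,0.005,-0.5],[2.5,-5.5,0,0,-0.005,0.005,-0.5],[2.5,-5.5,-3,0,-0.005,0.005,-0.5],[2.5,-5.5,-5,0,-0.005,0.005,-0.5],[2.5,-5.5,-6,0,-0.005,0.005,-0.5],[2.5,-5.5,-6,0,-0.005,0.005,-0.5],[2.5,-5.5,-6,0,-0.005,0.005,-0.5]]' 20;  python3 -c "
from h import *
s=tool()
p=bed(-.005,-.084);print(p.round(4),((p-s['tcp_pos'][:2])*100).round(2))"
```

```text
time: 4.83
tcp_pos: [0.5805, -0.2816, 0.259]
eef_rot: [-2.491, 1.569, 2.372]
wrist_force: [-0.2, -0.2, -0.4]
gripper_width: 0.595
t 4.83 tcp [ 0.5805 -0.2816  0.259 ] toolx [-0.002  0.002 -1.   ] jawaxis yaw 0.151 q [-0.59  0.5   1.48  0.    1.17 -0.74] F [-0.2 -0.2 -0.4] M [-0.07  0.04 -0.03] w 0.595
[ 0.5809 -0.2833] [ 0.04 -0.17]
```

```bash
python3 -m jog '[[0,-0.1,-1,0,0,0,-0.5],[0,-0.1,-1.9,0,0,0,-0.5],[0,-0.1,-2.2,0,0,0,-0.5],[0,-0.1,-2.2,0,0,0,-0.5]]' 20;  python3 -c "
from h import *
s=tool()
print(inbed(s['tcp_pos']))
snap('side','s4.png')
a=cv2.imread('pics/s4.png'); cv2.imwrite('pics/s4c.png',cv2.resize(a[90:220,280:430],None,fx=4,fy=4,interpolation=2)) "
```

```text
time: 5.17
tcp_pos: [0.5806, -0.2825, 0.237]
eef_rot: [-2.497, 1.569, 2.367]
wrist_force: [0.1, 0.5, -0.6]
gripper_width: 0.596
t 5.17 tcp [ 0.5806 -0.2825  0.237 ] toolx [-0.002  0.002 -1.   ] jawaxis yaw 0.151 q [-0.59  0.52  1.48  0.    1.14 -0.74] F [ 0.1  0.5 -0.6] M [-0.09  0.03  0.01] w 0.596
[-0.00522416 -0.08319043]
```

View pics/s4c.png

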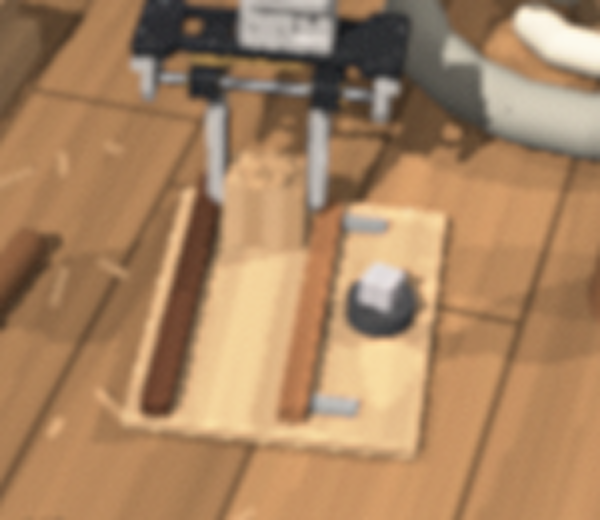

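```bash
python3 -m jog '[[0.06,-0.4,0,0,0,0,-0.5],[0.09,-0.6,0,0,0,0,-0.5],[0.09,-0.6,0,0,0,0,-0.5]]' 20;python3 -m jog '[[0.02,-0.15,0,0,0,0,-0.5],[0.02,-0.15,0,0,0,0,-0.5]]' 20;  python3 -c "
from h import *
s=tool()
print(inbed(s['tcp_pos']))"
```

```text
time: 5.47
tcp_pos: [0.5816, -0.2894, 0.2372]
eef_rot: [-2.459, 1.57, 2.404]
wrist_force: [0.2, 0.3, -1.2]
gripper_width: 0.595
time: 5.63
tcp_pos: [0.5818, -0.2912, 0.2371]
eef_rot: [-2.6, 1.57, 2.262]
wrist_force: [-0.6, -0.2, -0.6]
gripper_width: 0.595
t 5.63 tcp [ 0.5818 -0.2912  0.2371] toolx [-0.001  0.001 -1.   ] jawaxis yaw 0.15 q [-0.6   0.53  1.47  0.    1.14 -0.75] F [-0.6 -0.2 -0.6] M [-0.04  0.04 -0.04] w 0.595
[-0.00532844 -0.09189568]
```

```bash
python3 -m jog '[[0.02,-0.15,0,0,0,0,-0.5],[0.02,-0.15,0,0,0,0,-0.5]]' 20;python3 -m jog '[[0.02,-0.15,0,0,0,0,-0.5],[0.02,-0.15,0,0,0,0,-0.5]]' 20;  python3 -c "
from h import *
s=tool()
print(inbed(s['tcp_pos']))
snap('side','s5.png')
a=cv2.imread('pics/s5.png'); cv2.imwrite('pics/s5c.png',cv2.resize(a[90:180,300:420],None,fx=6,fy=6,interpolation=2)) "
```

```text
time: 5.8
tcp_pos: [0.5819, -0.292, 0.2371]
eef_rot: [-2.92, 1.567, 1.942]
wrist_force: [-0.2, 4.6, 1.5]
gripper_width: 0.594
time: 5.97
tcp_pos: [0.5821, -0.2926, 0.237]
eef_rot: [-2.946, 1.564, 1.916]
wrist_force: [-1.8, 5.5, 1.6]
gripper_width: 0.593
t 5.97 tcp [ 0.5821 -0.2926  0.237 ] toolx [-0.002  0.006 -1.   ] jawaxis yaw 0.149 q [-0.6   0.54  1.47  0.    1.14 -0.75] F [-1.8  5.5  1.6] M [ 1.01  0.23 -0.06] w 0.593
[-0.00518553 -0.09333132]
```

View pics/s5c.png

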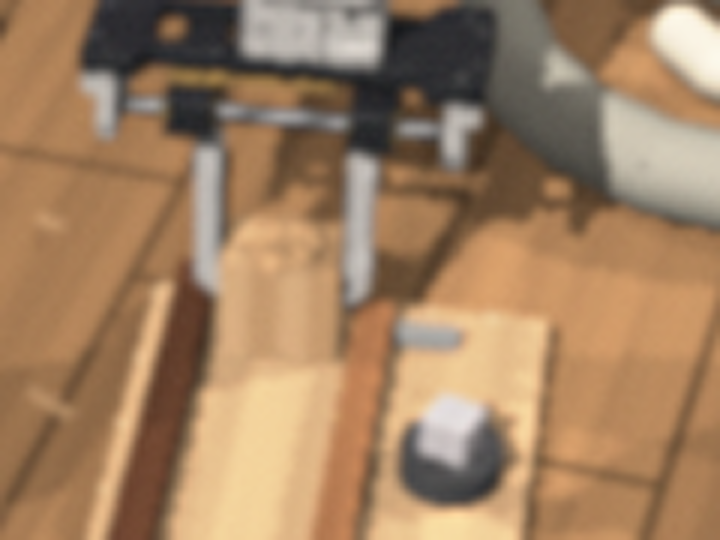

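```bash
python3 -m jog '[[0,0,0,0,0,0,0.4],[0,0,0,0,0,0,0.6],[0,0,0,0,0,0,0.6],[0,0,0,0,0,0,0.6],[0,0,3,0,0,0,0.8],[0,0,7,0,0,0,1],[0,0,9,0,0,0,1],[0,0,9,0,0,0,1]]' 20;  python3 -c "
from h import *
s=tool()
c=snap('top','t6.png')
for p in ((.6455,.1041),(.5782,.2338),(.4202,.2141)): print(p,((np.array(p)-s['tcp_pos'][:2])*100).round(2))
a=cv2.imread('pics/t6.png'); cv2.imwrite('pics/t6c.png',cv2.resize(a[155:305,230:520],None,fx=2.7,fy=2.7,interpolation=2)) "
```

```text
time: 6.68
tcp_pos: [0.584, -0.2941, 0.3343]
eef_rot: [1.234, 1.562, -0.187]
wrist_force: [0.8, 0.0, 0.8]
gripper_width: 0.996
t 6.68 tcp [ 0.584  -0.2941  0.3343] toolx [ 0.008 -0.002 -1.   ] jawaxis yaw 0.149 q [-0.6   0.43  1.4   0.    1.3  -0.75] F [0.8 0.  0.8] M [-0.09  0.06  0.01] w 0.996
(0.6455, 0.1041) [ 6.15 39.82]
(0.5782, 0.2338) [-0.58 52.79]
(0.4202, 0.2141) [-16.38  50.82]
```

View pics/t6c.png

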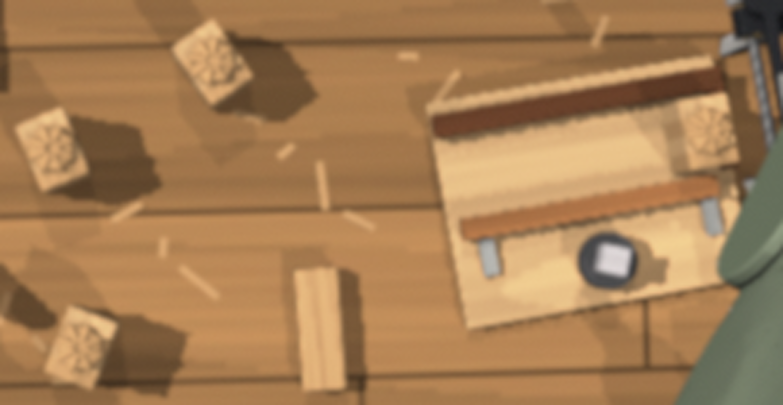

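```bash
python3 -m jog '[[0.5,4,0,0,0.004,0.1,1],[6.1,39.8,-1,0,0.008,0.44,1],[6.1,39.8,-1,0,0.008,0.44,1],[6.1,39.8,-1,0,0.008,0.44,1],[6.1,39.8,-1,0,0.008,0.44,1],[6.1,39.8,-1,0,0.008,0.44,1],[6.1,39.8,-1,0,0.008,0.44,1],[6.1,39.8,-1,0,0.008,0.44,1]]' 20;  python3 -m jog '[[0,0,0,0,0,0,1],[0,0,0,0,0,0,1]]'; python3 -c "
from h import *
s=tool()
for p in ((.6455,.1041),): print(p,((np.array(p)-s['tcp_pos'][:2])*100).round(2))"
```

```text
time: 7.4
tcp_pos: [0.6325, 0.0363, 0.3208]
eef_rot: [-2.305, 1.563, 2.996]
wrist_force: [0.3, -1.0, -0.4]
gripper_width: 1.001
time: 7.57
tcp_pos: [0.6316, 0.0389, 0.3182]
eef_rot: [-2.247, 1.559, 3.059]
wrist_force: [-1.0, -0.1, -0.6]
gripper_width: 1.002
t 7.57 tcp [0.6316 0.0389 0.3182] toolx [-0.012  0.001 -1.   ] jawaxis yaw 0.594 q [-0.08  0.41  1.47  0.    1.28 -0.67] F [-1.  -0.1 -0.6] M [-0.08  0.03  0.03] w 1.002
(0.6455, 0.1041) [1.39 6.52]
```

```bash
python3 -m jog '[[0.7,3.5,0,0,-0.01,0,1],[1.4,6.5,0,0,-0.01,0,1],[1.4,6.5,-2,0,-0.01,0,1],[1.4,6.5,-6,0,-0.01,0,1],[1.4,6.5,-9.4,0,-0.01,0,1],[1.4,6.5,-9.4,0,-0.01,0,1],[1.4,6.5,-9.4,0,-0.01,0,1],[1.4,6.5,-9.4,0,-0.01,0,1]]' 20; python3 -c "
from h import *
s=tool()
for p in ((.6455,.1041),): print(p,((np.array(p)-s['tcp_pos'][:2])*100).round(2))"
```

```text
time: 8.23
tcp_pos: [0.6463, 0.1026, 0.2252]
eef_rot: [-3.003, 1.57, 2.302]
wrist_force: [-0.0, -0.4, 0.7]
gripper_width: 0.995
t 8.23 tcp [0.6463 0.1026 0.2252] toolx [-0.001  0.001 -1.   ] jawaxis yaw 0.592 q [ 0.03  0.55  1.47  0.    1.12 -0.57] F [-0.  -0.4  0.7] M [-0.05  0.01  0.07] w 0.995
(0.6455, 0.1041) [-0.08  0.15]
```

```bash
python3 -m jog '[[-0.1,0.1,-0.3,0,0,0,0],[-0.1,0.1,-0.3,0,0,0,0],[-0.1,0.1,-0.3,0,0,0,-0.5],[-0.1,0.1,-0.3,0,0,0,-0.5],[-0.1,0.1,-0.3,0,0,0,-0.5],[-0.1,0.1,-0.3,0,0,0,-0.5],[-0.1,0.1,-0.3,0,0,0,-0.5]]' 20; python3 -m jog '[[0,0,0,0,0,0,-0.5],[0,0,3,0,0,0,-0.5],[0,0,7,0,0,0,-0.5],[0,0,9.5,0,0,0,-0.5],[0,0,9.5,0,0,0,-0.5],[0,0,9.5,0,0,0,-0.5]]' 20; python3 -c "
from h import *
s=tool()
for y in(-44,):
    p=bed(-.005,y/1000);print(y,p.round(4),((p-s['tcp_pos'][:2])*100).round(2))"
```

```text
time: 8.82
tcp_pos: [0.6457, 0.1038, 0.2229]
eef_rot: [1.842, 1.569, 0.864]
wrist_force: [0.2, 1.3, 2.5]
gripper_width: 0.595
time: 9.32
tcp_pos: [0.6462, 0.1039, 0.3197]
eef_rot: [1.211, 1.566, 0.233]
wrist_force: [-0.1, 0.1, -2.5]
gripper_width: 0.594
t 9.32 tcp [0.6462 0.1039 0.3197] toolx [ 0.005  0.001 -1.   ] jawaxis yaw 0.592 q [ 0.03  0.44  1.41  0.    1.28 -0.57] F [-0.1  0.1 -2.5] M [-0.03  0.06 -0.04] w 0.594
-44 [ 0.5749 -0.2438] [ -7.13 -34.76]
```

```bash
python3 -m jog '[[-0.5,-4,0,0,0.005,-0.1,-0.5],[-7.2,-34.6,0,0,0.005,-0.442,-0.5],[-7.2,-34.6,0,0,0.005,-0.442,-0.5],[-7.2,-34.6,0,0,0.005,-0.442,-0.5],[-7.2,-34.6,0,0,0.005,-0.442,-0.5],[-7.2,-34.6,0,0,0.005,-0.442,-0.5],[-7.2,-34.6,0,0,0.005,-0.442,-0.5],[-7.2,-34.6,0,0,0.005,-0.442,-0.5]]' 20;  python3 -m jog '[[0,0,0,0,0,0,-0.5],[0,0,0,0,0,0,-0.5]]'; python3 -c "
from h import *
s=tool()
for y in(-42,):
    p=bed(-.005,y/1000);print(y,p.round(4),((p-s['tcp_pos'][:2])*100).round(2))"
```

```text
time: 9.98
tcp_pos: [0.5769, -0.2223, 0.3161]
eef_rot: [-2.218, 1.564, 2.644]
wrist_force: [0.1, 0.1, -0.3]
gripper_width: 0.593
time: 10.15
tcp_pos: [0.5749, -0.2242, 0.3124]
eef_rot: [-2.225, 1.558, 2.633]
wrist_force: [-0.3, 0.9, -1.2]
gripper_width: 0.595
t 10.15 tcp [ 0.5749 -0.2242  0.3124] toolx [-0.012  0.006 -1.   ] jawaxis yaw 0.146 q [-0.51  0.38  1.51 -0.    1.26 -0.66] F [-0.3  0.9 -1.2] M [-0.07  0.08  0.07] w 0.595
-42 [ 0.5746 -0.2418] [-0.03 -1.75]
```

```bash
python3 -m jog '[[0,-1,0,-0.004,-0.01,0.004,-0.5],[0,-1.8,-0.5,-0.004,-0.01,0.004,-0.5],[0,-1.8,-3,-0.004,-0.01,0.004,-0.5],[0,-1.8,-6,-0.004,-0.01,0.004,-0.5],[0,-1.8,-7,-0.004,-0.01,0.004,-0.5],[0,-1.8,-7,-0.004,-0.01,0.004,-0.5],[0,-1.8,-7,-0.004,-0.01,0.004,-0.5]]' 20; python3 -c "
from h import *
s=tool();print(inbed(s['tcp_pos']))
snap('side','s7.png')
a=cv2.imread('pics/s7.png'); cv2.imwrite('pics/s7c.png',cv2.resize(a[90:200,290:430],None,fx=5,fy=5,interpolation=2)) "
```

```text
time: 10.73
tcp_pos: [0.5749, -0.2414, 0.2415]
eef_rot: [-2.51, 1.566, 2.354]
wrist_force: [0.3, -0.5, -1.8]
gripper_width: 0.593
t 10.73 tcp [ 0.5749 -0.2414  0.2415] toolx [-0.004  0.004 -1.   ] jawaxis yaw 0.151 q [-0.54  0.48  1.54  0.    1.12 -0.69] F [ 0.3 -0.5 -1.8] M [-0.09  0.08  0.  ] w 0.593
[-0.00468177 -0.04167871]
```

View pics/s7c.png

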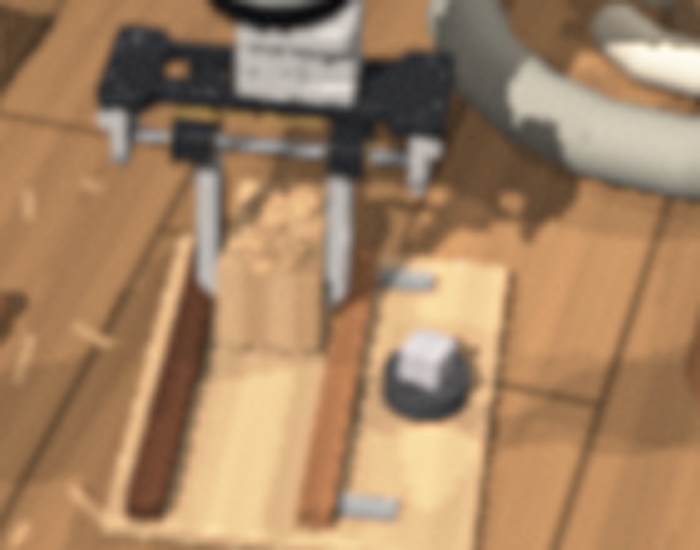

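```bash
python3 -m jog '[[0,0,-0.6,0,0,0,-0.5],[0.07,-0.5,-0.6,0,0,0,-0.5],[0.09,-0.6,-0.6,0,0,0,-0.5],[0.09,-0.6,-0.6,0,0,0,-0.5],[0.09,-0.6,-0.6,0,0,0,-0.5]]' 20;python3 -m jog '[[0.02,-0.15,0,0,0,0,-0.5],[0.02,-0.15,0,0,0,0,-0.5]]' 20;python3 -m jog '[[0.02,-0.15,0,0,0,0,-0.5],[0.02,-0.15,0,0,0,0,-0.5]]' 20; python3 -c "
from h import *
s=tool()
print(inbed(s['tcp_pos']))"
```

```text
time: 11.2
tcp_pos: [0.5766, -0.2483, 0.2378]
eef_rot: [2.76, 1.569, 1.339]
wrist_force: [0.5, 0.0, -0.8]
gripper_width: 0.593
time: 11.37
tcp_pos: [0.5769, -0.2502, 0.2382]
eef_rot: [2.056, 1.57, 0.635]
wrist_force: [0.3, -1.0, -0.8]
gripper_width: 0.592
time: 11.53
tcp_pos: [0.5771, -0.2516, 0.2382]
eef_rot: [2.483, 1.569, 1.062]
wrist_force: [0.9, -0.1, 0.0]
gripper_width: 0.596
t 11.53 tcp [ 0.5771 -0.2516  0.2382] toolx [ 0.001  0.001 -1.   ] jawaxis yaw 0.15 q [-0.55  0.49  1.53  0.    1.12 -0.7 ] F [ 0.9 -0.1  0. ] M [0.05 0.09 0.04] w 0.596
[-0.00403533 -0.05212836]
```

```bash
python3 -m jog '[[0,0,-0.3,0,0,0,-0.5],[0,0,-0.3,0,0,0,-0.5],[0,0,-0.3,0,0,0,-0.5]]' 20;python3 -m jog '[[0.02,-0.15,0,0,0,0,-0.5],[0.02,-0.15,0,0,0,0,-0.5]]' 20;python3 -m jog '[[0.02,-0.15,0,0,0,0,-0.5],[0.02,-0.15,0,0,0,0,-0.5]]' 20; python3 -c "
from h import *
s=tool()
print(inbed(s['tcp_pos']))"
```

```text
time: 11.78
tcp_pos: [0.5771, -0.2516, 0.235]
eef_rot: [2.458, 1.569, 1.037]
wrist_force: [0.6, -0.2, -1.4]
gripper_width: 0.599
time: 11.95
tcp_pos: [0.5772, -0.2523, 0.235]
eef_rot: [3.04, 1.567, 1.619]
wrist_force: [-0.4, 4.8, 2.5]
gripper_width: 0.594
time: 12.12
tcp_pos: [0.5774, -0.2529, 0.235]
eef_rot: [-3.134, 1.564, 1.729]
wrist_force: [-0.0, 5.3, 2.3]
gripper_width: 0.593
t 12.12 tcp [ 0.5774 -0.2529  0.235 ] toolx [-0.001  0.007 -1.   ] jawaxis yaw 0.15 q [-0.55  0.5   1.53  0.01  1.12 -0.7 ] F [-0.   5.3  2.3] M [0.84 0.12 0.02] w 0.593
[-0.00391794 -0.05337338]
```

```bash
python3 -m jog '[[0,0,0,0,0,0,0.4],[0,0,0,0,0,0,0.6],[0,0,0,0,0,0,0.6],[0,0,0,0,0,0,0.6],[0,0,3,0,0,0,0.8],[0,0,7,0,0,0,1],[0,0,9,0,0,0,1],[0,0,9,0,0,0,1]]' 20;  python3 -c "
from h import *
s=tool()
c=snap('top','t8.png')
for p in ((.5782,.2338),(.4202,.2141)): print(p,((np.array(p)-s['tcp_pos'][:2])*100).round(2))
a=cv2.imread('pics/t8.png'); cv2.imwrite('pics/t8c.png',cv2.resize(a[155:305,230:520],None,fx=2.7,fy=2.7,interpolation=2)) "
```

```text
time: 12.78
tcp_pos: [0.5794, -0.2543, 0.332]
eef_rot: [1.381, 1.561, -0.039]
wrist_force: [0.2, -1.0, 0.7]
gripper_width: 1.0
t 12.78 tcp [ 0.5794 -0.2543  0.332 ] toolx [ 0.01 -0.   -1.  ] jawaxis yaw 0.15 q [-0.55  0.39  1.47  0.    1.28 -0.7 ] F [ 0.2 -1.   0.7] M [-0.08  0.05 -0.01] w 1.0
(0.5782, 0.2338) [-0.12 48.81]
(0.4202, 0.2141) [-15.92  46.84]
```

View pics/t8c.png

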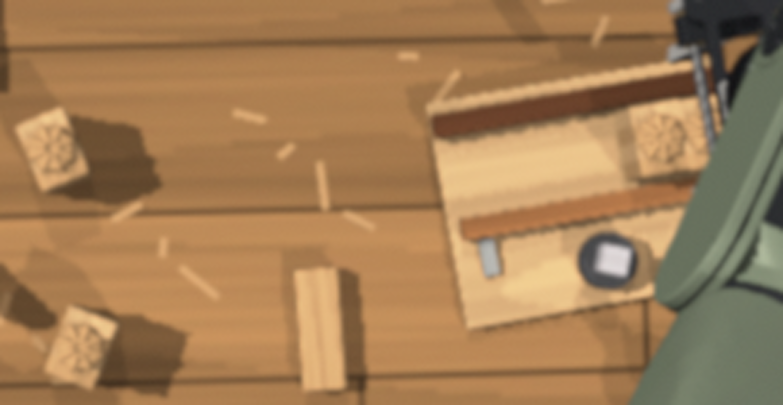

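Row is tight so far; the remaining two blanks are unmoved. On to the one at (249,210).

```bash
python3 -m jog '[[0,4,0,0,0.005,0.05,1],[-0.1,40,-1,0,0.01,0.27,1],[-0.1,48.8,-1,0,0.01,0.27,1],[-0.1,48.8,-1,0,0.01,0.27,1],[-0.1,48.8,-1,0,0.01,0.27,1],[-0.1,48.8,-1,0,0.01,0.27,1],[-0.1,48.8,-1,0,0.01,0.27,1],[-0.1,48.8,-1,0,0.01,0.27,1]]' 20;  python3 -m jog '[[0,14,0,0,0,0,1],[0,14,0,0,0,0,1],[0,14,0,0,0,0,1],[0,14,0,0,0,0,1],[0,14,0,0,0,0,1]]'; python3 -c "
from h import *
s=tool()
for p in ((.5782,.2338),): print(p,((np.array(p)-s['tcp_pos'][:2])*100).round(2))"
```

```text
time: 13.5
tcp_pos: [0.5767, 0.0795, 0.3202]
eef_rot: [-2.221, 1.562, 2.911]
wrist_force: [-0.1, 0.2, -0.1]
gripper_width: 1.001
time: 13.92
tcp_pos: [0.5754, 0.2233, 0.3179]
eef_rot: [-2.187, 1.559, 2.951]
wrist_force: [-0.5, -0.8, -0.9]
gripper_width: 0.999
t 13.92 tcp [0.5754 0.2233 0.3179] toolx [-0.012  0.002 -1.   ] jawaxis yaw 0.425 q [ 0.23  0.38  1.51  0.01  1.26 -0.2 ] F [-0.5 -0.8 -0.9] M [-0.07 -0.01 -0.01] w 0.999
(0.5782, 0.2338) [0.28 1.05]
```

```bash
python3 -m jog '[[0.3,1,0,0,-0.01,-0.007,1],[0.3,1,-3,0,-0.01,-0.007,1],[0.3,1,-6,0,-0.01,-0.007,1],[0.3,1,-9.4,0,-0.01,-0.007,1],[0.3,1,-9.6,0,-0.01,-0.007,1],[0.3,1,-9.6,0,-0.01,-0.007,1],[0.3,1,-9.6,0,-0.01,-0.007,1],[0.3,1,-9.6,0,-0.01,-0.007,1]]' 20; python3 -c "
from h import *
s=tool()
for p in ((.5782,.2338),): print(p,((np.array(p)-s['tcp_pos'][:2])*100).round(2))"
```

```text
time: 14.58
tcp_pos: [0.5798, 0.2331, 0.2244]
eef_rot: [2.034, 1.567, 0.881]
wrist_force: [0.3, -0.5, 0.3]
gripper_width: 0.999
t 14.58 tcp [0.5798 0.2331 0.2244] toolx [ 0.003  0.003 -1.   ] jawaxis yaw 0.417 q [ 0.24  0.5   1.55  0.    1.09 -0.18] F [ 0.3 -0.5  0.3] M [-0.11 -0.02  0.01] w 0.999
(0.5782, 0.2338) [-0.16  0.07]
```

```bash
python3 -m jog '[[-0.15,0.1,-0.2,0,0,0,0],[-0.15,0.1,-0.2,0,0,0,0],[-0.15,0.1,-0.2,0,0,0,-0.5],[-0.15,0.1,-0.2,0,0,0,-0.5],[-0.15,0.1,-0.2,0,0,0,-0.5],[-0.15,0.1,-0.2,0,0,0,-0.5],[-0.15,0.1,-0.2,0,0,0,-0.5]]' 20; python3 -m jog '[[0,0,0,0,0,0,-0.5],[0,0,3,0,0,0,-0.5],[0,0,7,0,0,0,-0.5],[0,0,9.5,0,0,0,-0.5],[0,0,9.5,0,0,0,-0.5],[0,0,9.5,0,0,0,-0.5]]' 20; python3 -c "
from h import *
s=tool()
for y in(-2,):
    p=bed(-.004,y/1000);print(y,p.round(4),((p-s['tcp_pos'][:2])*100).round(2))"
```

```text
time: 15.17
tcp_pos: [0.5784, 0.2342, 0.2226]
eef_rot: [1.979, 1.566, 0.825]
wrist_force: [0.1, -0.1, 1.1]
gripper_width: 0.6
time: 15.67
tcp_pos: [0.5789, 0.2343, 0.3194]
eef_rot: [1.717, 1.563, 0.564]
wrist_force: [-0.5, 0.4, -1.6]
gripper_width: 0.598
t 15.67 tcp [0.5789 0.2343 0.3194] toolx [ 0.007  0.004 -1.   ] jawaxis yaw 0.417 q [ 0.25  0.38  1.5   0.    1.25 -0.17] F [-0.5  0.4 -1.6] M [-0.09  0.02  0.01] w 0.598
-2 [ 0.5696 -0.2021] [ -0.93 -43.64]
```

```bash
python3 -m jog '[[0,-4,0,0,0.006,-0.04,-0.5],[-0.9,-40,0,0,0.006,-0.267,-0.5],[-0.9,-43.6,0,0,0.006,-0.267,-0.5],[-0.9,-43.6,0,0,0.006,-0.267,-0.5],[-0.9,-43.6,0,0,0.006,-0.267,-0.5],[-0.9,-43.6,0,0,0.006,-0.267,-0.5],[-0.9,-43.6,0,0,0.006,-0.267,-0.5],[-0.9,-43.6,0,0,0.006,-0.267,-0.5]]' 20;  python3 -m jog '[[0,-9,0,0,0,0,-0.5],[0,-9,0,0,0,0,-0.5],[0,-9,0,0,0,0,-0.5],[0,-9,0,0,0,0,-0.5],[0,-9,0,0,0,0,-0.5]]'; python3 -c "
from h import *
s=tool()
for y in(-2,):
    p=bed(-.004,y/1000);print(y,p.round(4),((p-s['tcp_pos'][:2])*100).round(2))"
```

```text
time: 16.33
tcp_pos: [0.5707, -0.0988, 0.3163]
eef_rot: [-2.698, 1.565, 2.165]
wrist_force: [1.2, -0.3, -1.1]
gripper_width: 0.598
time: 16.75
tcp_pos: [0.5698, -0.1885, 0.3139]
eef_rot: [-2.547, 1.56, 2.314]
wrist_force: [-0.4, 0.6, -1.7]
gripper_width: 0.598
t 16.75 tcp [ 0.5698 -0.1885  0.3139] toolx [-0.007  0.008 -1.   ] jawaxis yaw 0.149 q [-0.46  0.35  1.56  0.    1.24 -0.61] F [-0.4  0.6 -1.7] M [-0.    0.05  0.02] w 0.598
-2 [ 0.5696 -0.2021] [-0.02 -1.36]
```

```bash
python3 -m jog '[[0,-1.4,0,-0.006,-0.006,0,-0.5],[0,-1.4,-0.5,-0.006,-0.006,0,-0.5],[0,-1.4,-3,-0.006,-0.006,0,-0.5],[0,-1.4,-6,-0.006,-0.006,0,-0.5],[0,-1.4,-7.4,-0.006,-0.006,0,-0.5],[0,-1.4,-7.4,-0.006,-0.006,0,-0.5],[0,-1.4,-7.4,-0.006,-0.006,0,-0.5]]' 20; python3 -m jog '[[0,0,0,0,0,0,-0.5],[0,0,0,0,0,0,-0.5]]'; python3 -c "
from h import *
s=tool();print(inbed(s['tcp_pos']))"
```

```text
time: 17.33
tcp_pos: [0.5696, -0.2013, 0.239]
eef_rot: [-2.464, 1.566, 2.399]
wrist_force: [0.4, -0.7, -0.9]
gripper_width: 0.594
time: 17.5
tcp_pos: [0.5703, -0.2009, 0.2403]
eef_rot: [-2.704, 1.568, 2.159]
wrist_force: [0.1, -0.5, -0.8]
gripper_width: 0.596
t 17.5 tcp [ 0.5703 -0.2009  0.2403] toolx [-0.002  0.002 -1.   ] jawaxis yaw 0.151 q [-0.48  0.45  1.6   0.    1.1  -0.63] F [ 0.1 -0.5 -0.8] M [-0.11 -0.02 -0.01] w 0.596
[-0.0032074  -0.00094295]
```

```bash
python3 -m jog '[[0,0,-0.5,0,0,0,-0.5],[0.06,-0.5,-0.5,0,0,0,-0.5],[0.1,-0.8,-0.5,0,0,0,-0.5],[0.1,-0.8,-0.5,0,0,0,-0.5],[0.1,-0.8,-0.5,0,0,0,-0.5]]' 20;python3 -m jog '[[0.02,-0.15,0,0,0,0,-0.5],[0.02,-0.15,0,0,0,0,-0.5]]' 20;python3 -m jog '[[0.02,-0.15,0,0,0,0,-0.5],[0.02,-0.15,0,0,0,0,-0.5]]' 20; python3 -c "
from h import *
s=tool()
print(inbed(s['tcp_pos']))"
```

```text
time: 17.92
tcp_pos: [0.5713, -0.2094, 0.2355]
eef_rot: [-2.809, 1.568, 2.054]
wrist_force: [-0.1, 0.4, -1.5]
gripper_width: 0.594
time: 18.08
tcp_pos: [0.5714, -0.2108, 0.2355]
eef_rot: [-2.853, 1.567, 2.009]
wrist_force: [-0.6, 2.5, -0.0]
gripper_width: 0.6
time: 18.25
tcp_pos: [0.5716, -0.2114, 0.2355]
eef_rot: [-2.933, 1.564, 1.93]
wrist_force: [-0.8, 4.5, 1.9]
gripper_width: 0.597
t 18.25 tcp [ 0.5716 -0.2114  0.2355] toolx [-0.002  0.006 -1.   ] jawaxis yaw 0.15 q [-0.5   0.46  1.58  0.    1.1  -0.65] F [-0.8  4.5  1.9] M [0.87 0.12 0.14] w 0.597
[-0.00348109 -0.0115374 ]
```

```bash
python3 -m jog '[[0.02,-0.1,0,0,0,0,-0.5],[0.02,-0.1,0,0,0,0,0.4],[0,0,0,0,0,0,0.6],[0,0,0,0,0,0,0.6],[0,0,0,0,0,0,0.6],[0,0,3,0,0,0,0.8],[0,0,7,0,0,0,1],[0,0,9,0,0,0,1]]' 20;  python3 -c "
from h import *
s=tool()
c=snap('top','t9.png')
for p in ((.4202,.2141),): print(p,((np.array(p)-s['tcp_pos'][:2])*100).round(2))
a=cv2.imread('pics/t9.png'); cv2.imwrite('pics/t9c.png',cv2.resize(a[155:305,230:520],None,fx=2.7,fy=2.7,interpolation=2)) "
```

```text
time: 18.92
tcp_pos: [0.5725, -0.2122, 0.3294]
eef_rot: [2.42, 1.567, 0.999]
wrist_force: [1.1, -0.2, 0.7]
gripper_width: 0.973
t 18.92 tcp [ 0.5725 -0.2122  0.3294] toolx [ 0.002  0.003 -1.   ] jawaxis yaw 0.15 q [-0.5   0.35  1.52  0.    1.27 -0.65] F [ 1.1 -0.2  0.7] M [-0.08  0.01  0.06] w 0.973
(0.4202, 0.2141) [-15.23  42.63]
```

View pics/t9c.png

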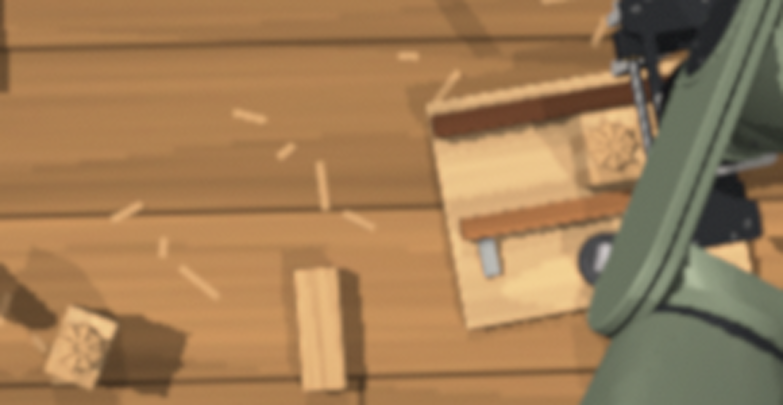

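```bash
python3 -m jog '[[-0.4,4,0,0,0,-0.07,1],[-11,30,-1,0,0,-0.4,1],[-15.2,42.6,-1,0,0,-0.563,1],[-15.2,42.6,-1,0,0,-0.563,1],[-15.2,42.6,-1,0,0,-0.563,1],[-15.2,42.6,-1,0,0,-0.563,1],[-15.2,42.6,-1,0,0,-0.563,1],[-15.2,42.6,-1,0,0,-0.563,1]]' 20;  python3 -m jog '[[-4.5,12,0,0,0,0,1],[-4.5,12,0,0,0,0,1],[-4.5,12,0,0,0,0,1],[-4.5,12,0,0,0,0,1],[-4.5,12,0,0,0,0,1]]'; python3 -c "
from h import *
s=tool()
for p in ((.4202,.2141),): print(p,((np.array(p)-s['tcp_pos'][:2])*100).round(2))"
```

```text
time: 19.63
tcp_pos: [0.465, 0.0985, 0.3266]
eef_rot: [1.415, 1.561, -0.57]
wrist_force: [1.1, 0.9, -0.4]
gripper_width: 1.0
time: 20.05
tcp_pos: [0.419, 0.2203, 0.3266]
eef_rot: [1.426, 1.56, -0.553]
wrist_force: [0.3, -0.9, -0.2]
gripper_width: 1.001
t 20.05 tcp [0.419  0.2203 0.3266] toolx [ 0.009 -0.006 -1.   ] jawaxis yaw -0.409 q [ 0.3   0.07  1.87 -0.01  1.2   0.72] F [ 0.3 -0.9 -0.2] M [-0.09  0.1   0.06] w 1.001
(0.4202, 0.2141) [ 0.12 -0.62]
```

```bash
python3 -m jog '[[0.1,-0.6,0,0.004,0.006,0,1],[0.1,-0.6,-3,0.004,0.006,0,1],[0.1,-0.6,-6,0.004,0.006,0,1],[0.1,-0.6,-9.4,0.004,0.006,0,1],[0.1,-0.6,-10.4,0.004,0.006,0,1],[0.1,-0.6,-10.4,0.004,0.006,0,1],[0.1,-0.6,-10.4,0.004,0.006,0,1],[0.1,-0.6,-10.4,0.004,0.006,0,1]]' 20; python3 -c "
from h import *
s=tool()
for p in ((.4202,.2141),): print(p,((np.array(p)-s['tcp_pos'][:2])*100).round(2))"
```

```text
time: 20.72
tcp_pos: [0.4215, 0.2139, 0.2243]
eef_rot: [1.87, 1.565, -0.111]
wrist_force: [0.7, -0.0, 0.1]
gripper_width: 1.004
t 20.72 tcp [0.4215 0.2139 0.2243] toolx [ 0.006 -0.001 -1.   ] jawaxis yaw -0.41 q [ 0.29  0.23  1.94 -0.    0.97  0.7 ] F [ 0.7 -0.   0.1] M [-0.08  0.11 -0.02] w 1.004
(0.4202, 0.2141) [-0.13  0.02]
```

```bash
python3 -m jog '[[-0.1,0,-0.2,0,0,0,0],[-0.1,0,-0.2,0,0,0,0],[-0.1,0,-0.2,0,0,0,-0.5],[-0.1,0,-0.2,0,0,0,-0.5],[-0.1,0,-0.2,0,0,0,-0.5],[-0.1,0,-0.2,0,0,0,-0.5],[-0.1,0,-0.2,0,0,0,-0.5]]' 20; python3 -m jog '[[0,0,0,0,0,0,-0.5],[0,0,3,0,0,0,-0.5],[0,0,7,0,0,0,-0.5],[0,0,9.5,0,0,0,-0.5],[0,0,9.5,0,0,0,-0.5],[0,0,9.5,0,0,0,-0.5]]' 20; python3 -c "
from h import *
s=tool()
for y in(38,):
    p=bed(-.004,y/1000);print(y,p.round(4),((p-s['tcp_pos'][:2])*100).round(2))"
```

```text
time: 21.3
tcp_pos: [0.4204, 0.2141, 0.2225]
eef_rot: [1.897, 1.565, -0.083]
wrist_force: [-0.8, -0.0, 1.6]
gripper_width: 0.594
time: 21.8
tcp_pos: [0.4209, 0.2143, 0.3188]
eef_rot: [2.029, 1.561, 0.049]
wrist_force: [-0.5, 0.0, -1.3]
gripper_width: 0.599
t 21.8 tcp [0.4209 0.2143 0.3188] toolx [ 0.01  0.   -1.  ] jawaxis yaw -0.41 q [ 0.29  0.08  1.88 -0.    1.18  0.7 ] F [-0.5  0.  -1.3] M [-0.1   0.09  0.01] w 0.599
38 [ 0.5637 -0.1625] [ 14.27 -37.68]
```

```bash
python3 -m jog '[[1.4,-4,0,0,0.01,0.06,-0.5],[14.3,-37.7,0,0,0.01,0.56,-0.5],[14.3,-37.7,0,0,0.01,0.56,-0.5],[14.3,-37.7,0,0,0.01,0.56,-0.5],[14.3,-37.7,0,0,0.01,0.56,-0.5],[14.3,-37.7,0,0,0.01,0.56,-0.5],[14.3,-37.7,0,0,0.01,0.56,-0.5],[14.3,-37.7,0,0,0.01,0.56,-0.5]]' 20;  python3 -m jog '[[3,-7,0,0,0,0,-0.5],[3,-7,0,0,0,0,-0.5],[3,-7,0,0,0,0,-0.5],[3,-7,0,0,0,0,-0.5],[3,-7,0,0,0,0,-0.5]]'; python3 -c "
from h import *
s=tool()
for y in(38,):
    p=bed(-.004,y/1000);print(y,p.round(4),((p-s['tcp_pos'][:2])*100).round(2))"
```

```text
time: 22.47
tcp_pos: [0.5309, -0.0793, 0.3158]
eef_rot: [-2.312, 1.563, 2.551]
wrist_force: [0.4, -0.7, -1.5]
gripper_width: 0.599
time: 22.88
tcp_pos: [0.5598, -0.1488, 0.3132]
eef_rot: [-2.27, 1.557, 2.593]
wrist_force: [-0.2, -0.8, -1.6]
gripper_width: 0.595
t 22.88 tcp [ 0.5598 -0.1488  0.3132] toolx [-0.011  0.007 -1.   ] jawaxis yaw 0.15 q [-0.41  0.31  1.61  0.    1.23 -0.56] F [-0.2 -0.8 -1.6] M [-0.07  0.07  0.01] w 0.595
38 [ 0.5637 -0.1625] [ 0.38 -1.37]
```

```bash
python3 -m jog '[[0.4,-1.4,0,-0.006,-0.009,0,-0.5],[0.4,-1.4,-0.5,-0.006,-0.009,0,-0.5],[0.4,-1.4,-3,-0.006,-0.009,0,-0.5],[0.4,-1.4,-6,-0.006,-0.009,0,-0.5],[0.4,-1.4,-7.3,-0.006,-0.009,0,-0.5],[0.4,-1.4,-7.3,-0.006,-0.009,0,-0.5],[0.4,-1.4,-7.3,-0.006,-0.009,0,-0.5]]' 20; python3 -m jog '[[0,0,0,0,0,0,-0.5],[0,0,0,0,0,0,-0.5]]'; python3 -c "
from h import *
s=tool();print(inbed(s['tcp_pos']))"
```

```text
time: 23.47
tcp_pos: [0.5635, -0.1623, 0.2396]
eef_rot: [-2.113, 1.566, 2.75]
wrist_force: [-0.1, 0.4, -1.8]
gripper_width: 0.598
time: 23.63
tcp_pos: [0.5642, -0.1623, 0.2412]
eef_rot: [-2.067, 1.569, 2.796]
wrist_force: [-0.0, 0.8, -1.2]
gripper_width: 0.593
t 23.63 tcp [ 0.5642 -0.1623  0.2412] toolx [-0.002  0.001 -1.   ] jawaxis yaw 0.151 q [-0.43  0.41  1.64 -0.    1.09 -0.58] F [-0.   0.8 -1.2] M [-0.06  0.04  0.01] w 0.593
[-0.00341629  0.03812876]
```

```bash
python3 -m jog '[[0,0,-0.6,0,0,0,-0.5],[0.06,-0.4,-0.6,0,0,0,-0.5],[0.09,-0.6,-0.6,0,0,0,-0.5],[0.09,-0.6,-0.6,0,0,0,-0.5],[0.09,-0.6,-0.6,0,0,0,-0.5]]' 20;python3 -m jog '[[0.02,-0.15,0,0,0,0,-0.5],[0.02,-0.15,0,0,0,0,-0.5]]' 20;python3 -m jog '[[0.02,-0.15,0,0,0,0,-0.5],[0.02,-0.15,0,0,0,0,-0.5]]' 20; python3 -c "
from h import *
s=tool()
print(inbed(s['tcp_pos']))"
```

```text
time: 24.05
tcp_pos: [0.5652, -0.1687, 0.2354]
eef_rot: [-2.041, 1.569, 2.822]
wrist_force: [-0.4, -0.4, -1.3]
gripper_width: 0.594
time: 24.22
tcp_pos: [0.5655, -0.1705, 0.2356]
eef_rot: [-1.929, 1.569, 2.934]
wrist_force: [0.7, -0.1, -1.7]
gripper_width: 0.593
time: 24.38
tcp_pos: [0.5656, -0.1722, 0.2355]
eef_rot: [-1.951, 1.569, 2.912]
wrist_force: [0.1, 0.2, -0.5]
gripper_width: 0.59
t 24.38 tcp [ 0.5656 -0.1722  0.2355] toolx [-0.002  0.    -1.   ] jawaxis yaw 0.15 q [-0.44  0.43  1.63 -0.    1.08 -0.59] F [ 0.1  0.2 -0.5] M [-0.05  0.03  0.04] w 0.59
[-0.00348534  0.02817308]
```

```bash
python3 -m jog '[[0.02,-0.15,0,0,0,0,-0.5],[0.02,-0.15,0,0,0,0,-0.5]]' 20;python3 -m jog '[[0.02,-0.15,0,0,0,0,-0.5],[0.02,-0.15,0,0,0,0,-0.5]]' 20; python3 -c "
from h import *
s=tool()
print(inbed(s['tcp_pos']))"
```

```text
time: 24.55
tcp_pos: [0.5657, -0.1733, 0.2355]
eef_rot: [-2.479, 1.568, 2.383]
wrist_force: [-0.2, 3.1, 1.0]
gripper_width: 0.595
time: 24.72
tcp_pos: [0.5659, -0.1739, 0.2354]
eef_rot: [-2.753, 1.565, 2.109]
wrist_force: [0.1, 4.9, 2.3]
gripper_width: 0.594
t 24.72 tcp [ 0.5659 -0.1739  0.2354] toolx [-0.003  0.005 -1.   ] jawaxis yaw 0.149 q [-0.45  0.43  1.63  0.    1.09 -0.6 ] F [0.1 4.9 2.3] M [ 0.87  0.18 -0.12] w 0.594
[-0.00353262  0.02642156]
```

```bash
python3 -m jog '[[0.03,-0.2,0,0,0,0,-0.5],[0.03,-0.2,0,0,0,0,0.4],[0,0,0,0,0,0,0.6],[0,0,0,0,0,0,0.6],[0,0,0,0,0,0,0.6],[0,0,3,0,0,0,0.8],[0,0,7,0,0,0,1],[0,0,10,0,0,0,1]]' 20;  python3 -m jog '[[-1,10,3,0,0,0,1],[-6,30,3,0,0,0,1],[-6,35,3,0,0,0,1],[-6,35,3,0,0,0,1],[-6,35,3,0,0,0,1],[-6,35,3,0,0,0,1],[-6,35,3,0,0,0,1],[-6,35,3,0,0,0,1]]'; python3 -c "
from h import *
s=tool()
c=snap('top','t10.png')
a=cv2.imread('pics/t10.png'); cv2.imwrite('pics/t10c.png',cv2.resize(a[165:285,380:520],None,fx=5,fy=5,interpolation=2)) "
```

```text
time: 25.38
tcp_pos: [0.566, -0.1742, 0.3372]
eef_rot: [-2.779, 1.566, 2.083]
wrist_force: [1.1, -0.5, 0.8]
gripper_width: 0.978
time: 26.05
tcp_pos: [0.5095, 0.1537, 0.3663]
eef_rot: [-3.033, 1.567, 1.828]
wrist_force: [0.2, 0.1, -0.5]
gripper_width: 0.999
t 26.05 tcp [0.5095 0.1537 0.3663] toolx [-0.001  0.004 -1.   ] jawaxis yaw 0.149 q [ 0.13  0.15  1.69  0.    1.3  -0.02] F [ 0.2  0.1 -0.5] M [-0.05  0.04 -0.05] w 0.999
```

View pics/t10c.png

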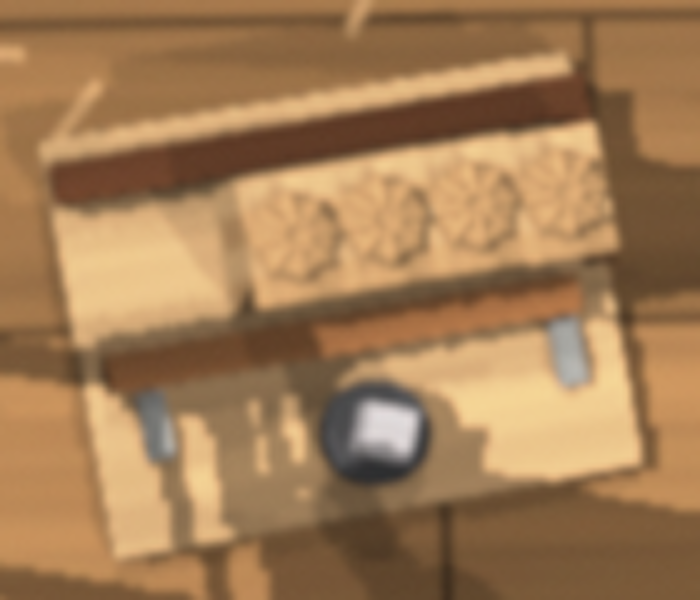

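View pics/t10.png

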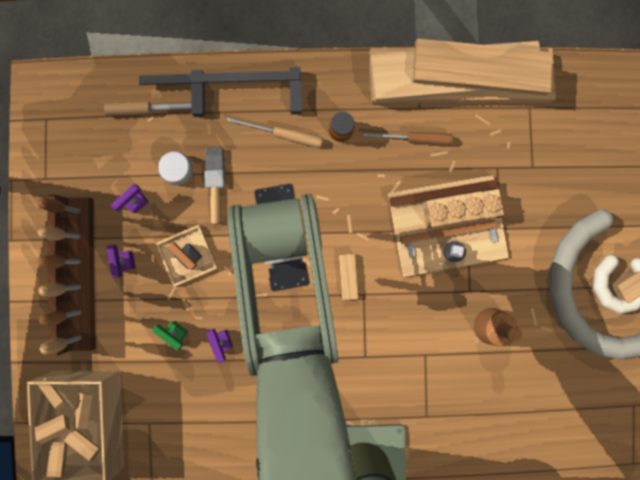

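Run:
```python
from h import *
c=snap('top','t11.png'); s=snap('side','s11.png')
quad(c,[(162,163),(305,293),(278,325),(138,187)],145,215,6,.095)
quad(c,[(322,60),(432,318),(178,428),(70,172)],145,215,6,.016)
cv2.imwrite('pics/t11k.png',cv2.resize(c['frame'][225:275,160:215],None,fx=12,fy=12,interpolation=2))
cv2.imwrite('pics/s11k.png',cv2.resize(s['frame'][310:380,270:325],None,fx=8,fy=8,interpolation=2))
```

```text
ctr [0.4848 0.3721] yaw 0.797 edges [0.067 0.014 0.068 0.012]
ctr [0.4847 0.3788] yaw 0.386 edges [0.104 0.102 0.103 0.102]
```

View pics/t11k.png

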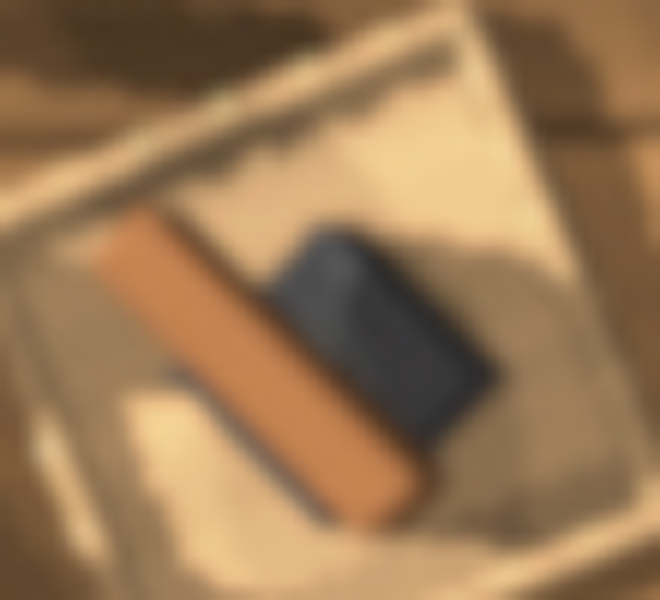

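View pics/s11k.png

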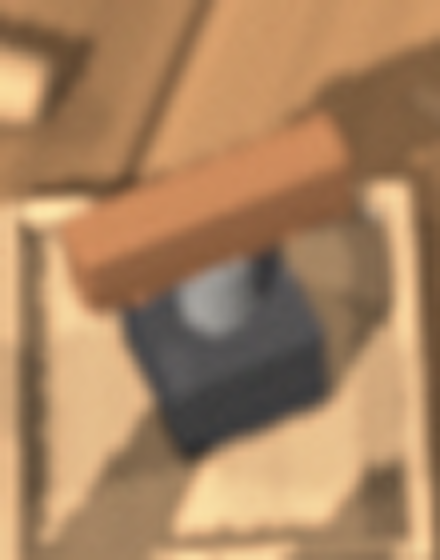

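Run:
```python
from h import *
c=snap('top'); s=snap('side')
quad(c,[(140,205),(428,472),(372,528),(97,255)],160,225,12,.095)
quad(s,[(62,230),(325,115),(350,160),(92,275)],270,310,8,.095)
t=tool()
```

```text
ctr [0.4848 0.3726] yaw 0.791 edges [0.068 0.014 0.067 0.011]
ctr [0.4802 0.3755] yaw 0.798 edges [0.068 0.014 0.067 0.014]
t 26.3 tcp [0.5102 0.1519 0.3659] toolx [-0.002  0.003 -1.   ] jawaxis yaw 0.15 q [ 0.13  0.15  1.69  0.    1.3  -0.02] F [-0.2  0.5  0.2] M [-0.07  0.05  0.01] w 0.999
```

```bash
python3 -m jog '[[-1.5,10,0,0,0,-0.12,1],[-2.5,22,0,0,0,-0.3,1],[-2.5,22,0,0,0,-0.6,1],[-2.5,22,0,0,0,-0.926,1],[-2.5,22,0,0,0,-0.926,1],[-2.5,22,0,0,0,-0.926,1],[-2.5,22,0,0,0,-0.926,1],[-2.5,22,0,0,0,-0.926,1]]' 20; python3 -m jog '[[0,0,0,0,0,0,1],[0,0,0,0,0,0,1]]'; python3 -c "
from h import *
s=tool()
for p in ((.4848,.3726),): print(p,((np.array(p)-s['tcp_pos'][:2])*100).round(2))"
```

```text
time: 26.97
tcp_pos: [0.4861, 0.3719, 0.3653]
eef_rot: [-2.849, 1.568, 1.081]
wrist_force: [0.6, -0.4, -0.5]
gripper_width: 0.999
time: 27.13
tcp_pos: [0.4873, 0.3704, 0.3649]
eef_rot: [-2.899, 1.568, 1.031]
wrist_force: [0.1, 1.0, 0.3]
gripper_width: 1.001
t 27.13 tcp [0.4873 0.3704 0.3649] toolx [ 0.001  0.002 -1.   ] jawaxis yaw -0.782 q [0.51 0.32 1.49 0.   1.33 1.29] F [0.1 1.  0.3] M [-0.05  0.13  0.02] w 1.001
(0.4848, 0.3726) [-0.25  0.22]
```

```bash
python3 -m jog '[[-0.25,0.2,-2,0,0,0.01,1],[-0.25,0.2,-5,0,0,0.01,1],[-0.25,0.2,-8,0,0,0.01,1],[-0.25,0.2,-10,0,0,0.01,1],[-0.25,0.2,-10,0,0,0.01,1],[-0.25,0.2,-10,0,0,0.01,1]]' 20; python3 -c "
from h import *
s=tool()
for p in ((.4848,.3726),): print(p,((np.array(p)-s['tcp_pos'][:2])*100).round(2))
s=snap('side','s12.png')
cv2.imwrite('pics/s12k.png',cv2.resize(s['frame'][270:380,230:360],None,fx=5,fy=5,interpolation=2))"
```

```text
time: 27.63
tcp_pos: [0.485, 0.371, 0.2637]
eef_rot: [-1.023, 1.569, 2.917]
wrist_force: [0.0, 0.1, 0.4]
gripper_width: 0.995
t 27.63 tcp [0.485  0.371  0.2637] toolx [-0.002  0.    -1.   ] jawaxis yaw -0.773 q [0.51 0.43 1.57 0.   1.15 1.28] F [0.  0.1 0.4] M [-0.11  0.09 -0.04] w 0.995
(0.4848, 0.3726) [-0.02  0.16]
```

View pics/s12k.png

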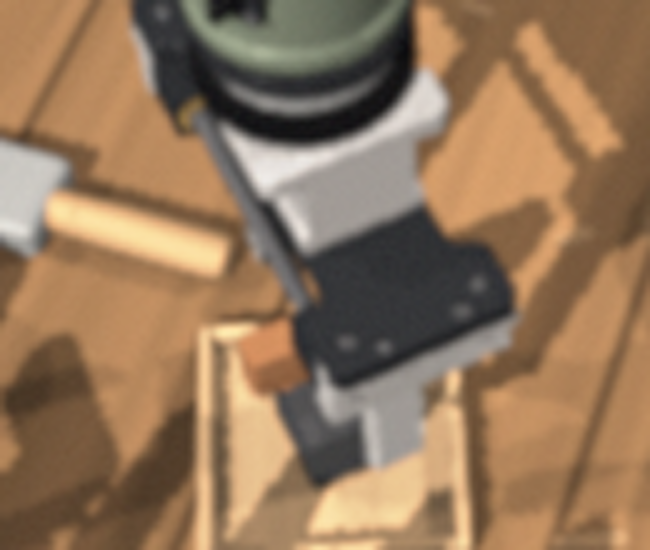

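```bash
python3 -m jog '[[0,0.15,0.1,0,0,0,0.3],[0,0.15,0.1,0,0,0,-0.3],[0,0.15,0.1,0,0,0,-0.6],[0,0.15,0.1,0,0,0,-0.8],[0,0.15,0.1,0,0,0,-0.9],[0,0.15,0.1,0,0,0,-0.95],[0,0.15,0.1,0,0,0,-1],[0,0.15,0.1,0,0,0,-1]]' 30; python3 -m jog '[[0,0,0,0,0,0,-1],[0,0,0,0,0,0,-1],[0,0,0,0,0,0,-1],[0,0,0,0,0,0,-1]]' 30; python3 -c "
from h import *
s=tool()"
```

```text
time: 28.35
tcp_pos: [0.4856, 0.3732, 0.2665]
eef_rot: [-3.02, 1.568, 0.92]
wrist_force: [1.2, 0.6, -0.5]
gripper_width: 0.469
time: 28.68
tcp_pos: [0.4855, 0.3733, 0.2665]
eef_rot: [-2.764, 1.568, 1.176]
wrist_force: [-2.5, 1.9, 4.1]
gripper_width: 0.188
t 28.68 tcp [0.4855 0.3733 0.2665] toolx [ 0.001  0.003 -1.   ] jawaxis yaw -0.773 q [0.51 0.42 1.56 0.   1.15 1.29] F [-2.5  1.9  4.1] M [0.3 0.6 0. ] w 0.188
```

```bash
python3 -m jog '[[0,0,0,0,0,0,-1],[0,0,0,0,0,0,-1],[0,0,0,0,0,0,-1]]' 60; python3 -m jog '[[0,0,2,0,0,0,-1],[0,0,5,0,0,0,-1],[0,0,8,0,0,0,-1],[0,0,10,0,0,0,-1],[0,0,10,0,0,0,-1],[0,0,10,0,0,0,-1]]' 60; python3 -c "
from h import *
s=tool()
for n in('top','side'): snap(n,n[0]+'13.png')
a=cv2.imread('pics/s13.png');cv2.imwrite('pics/s13c.png',cv2.resize(a[220:390,200:380],None,fx=4,fy=3.5,interpolation=2))"
```

```text
time: 28.93
tcp_pos: [0.4854, 0.3734, 0.2665]
eef_rot: [-2.698, 1.568, 1.242]
wrist_force: [-0.1, 1.1, -0.3]
gripper_width: 0.168
time: 29.43
tcp_pos: [0.4855, 0.3733, 0.3667]
eef_rot: [-2.977, 1.567, 0.962]
wrist_force: [-0.9, 0.2, -4.3]
gripper_width: 0.166
t 29.43 tcp [0.4855 0.3733 0.3667] toolx [ 0.002  0.003 -1.   ] jawaxis yaw -0.773 q [0.51 0.32 1.49 0.   1.34 1.29] F [-0.9  0.2 -4.3] M [-0.09  0.12 -0.04] w 0.166
```

View pics/s13c.png

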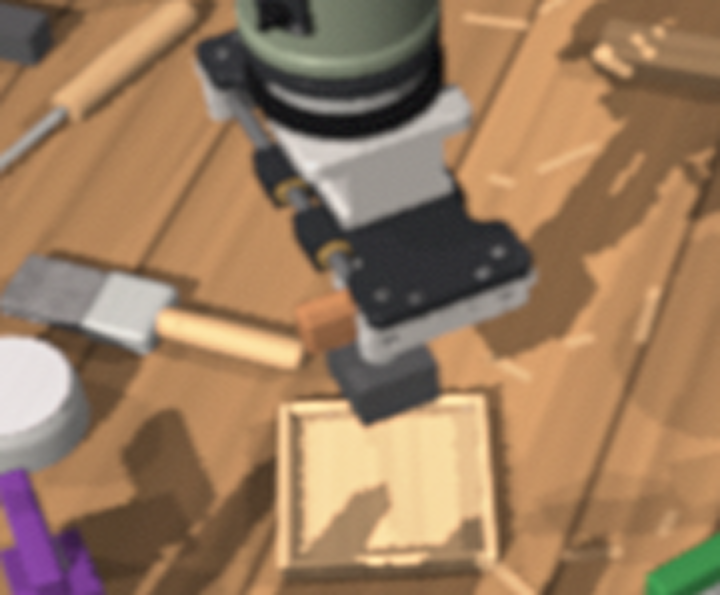

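```bash
python3 -m jog '[[0,-4,0,0,0,0.05,-1],[0,-10,0,0,0,0.12,-1],[-0.6,-30,0,0,0,0.3,-1],[-0.6,-58,0,0,0,0.525,-1],[-0.6,-58,0,0,0,0.525,-1],[-0.6,-58,0,0,0,0.525,-1],[-0.6,-58,0,0,0,0.525,-1],[-0.6,-58,0,0,0,0.525,-1]]' 60; python3 -m jog '[[0,-15,0,0,0,0.1,-1],[0,-27,0,0,0,0.2,-1],[0,-27,0,0,0,0.2,-1],[0,-27,0,0,0,0.2,-1],[0,-27,0,0,0,0.2,-1],[0,-27,0,0,0,0.2,-1],[0,-27,0,0,0,0.2,-1],[0,-27,0,0,0,0.2,-1]]' 60; python3 -c "
from h import *
s=tool();print(((bed(-.095,0)-s['tcp_pos'][:2])*100).round(2))"
```

```text
time: 30.2
tcp_pos: [0.4801, 0.0496, 0.3609]
eef_rot: [-1.163, 1.563, -2.981]
wrist_force: [1.0, -0.1, -4.8]
gripper_width: 0.164
time: 30.87
tcp_pos: [0.4791, -0.2249, 0.3584]
eef_rot: [-1.208, 1.559, -2.831]
wrist_force: [1.0, 0.5, -3.4]
gripper_width: 0.166
t 30.87 tcp [ 0.4791 -0.2249  0.3584] toolx [-0.011 -0.004 -1.   ] jawaxis yaw -0.053 q [-0.6   0.16  1.7  -0.01  1.29 -0.54] F [ 1.   0.5 -3.4] M [-0.03 -0.   -0.  ] w 0.166
[0.03 1.12]
```

```bash
python3 -m jog '[[0,1.1,-0.5,0,-0.01,-0.1,-1],[0,1.1,-2,0.003,-0.01,-0.195,-1],[0,1.1,-2.3,0.003,-0.01,-0.195,-1],[0,1.1,-2.3,0.003,-0.01,-0.195,-1],[0,1.1,-2.3,0.003,-0.01,-0.195,-1],[0,1.1,-2.3,0.003,-0.01,-0.195,-1]]' 60; python3 -c "
from h import *
s=tool();print(((bed(-.095,0)-s['tcp_pos'][:2])*100).round(2))
for n in('top','side'): snap(n,n[0]+'14.png')
a=cv2.imread('pics/s14.png');cv2.imwrite('pics/s14c.png',cv2.resize(a[90:200,310:440],None,fx=6,fy=5,interpolation=2))"
```

```text
time: 31.37
tcp_pos: [0.4792, -0.2136, 0.3354]
eef_rot: [-1.753, 1.569, 2.713]
wrist_force: [0.1, -0.3, -3.3]
gripper_width: 0.163
t 31.37 tcp [ 0.4792 -0.2136  0.3354] toolx [-0.001  0.001 -1.   ] jawaxis yaw -0.246 q [-0.58  0.17  1.74 -0.    1.24 -0.34] F [ 0.1 -0.3 -3.3] M [-0.11  0.04  0.02] w 0.163
[ 0.02 -0.01]
```

View pics/s14c.png

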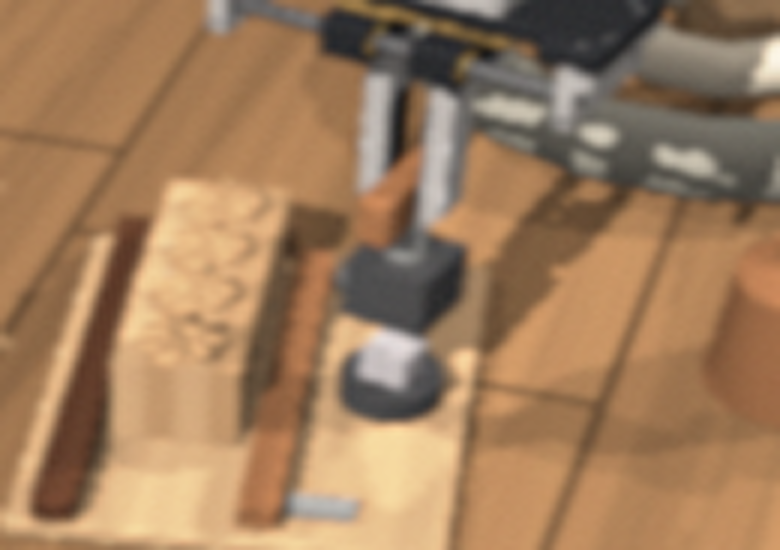

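Run:
```python
from h import *
s=snap('side'); cv2.imwrite('pics/s15c.png',cv2.resize(s['frame'][125:185,355:400],None,fx=14,fy=10,interpolation=2))
```

```text
(no output)
```

View pics/s15c.png

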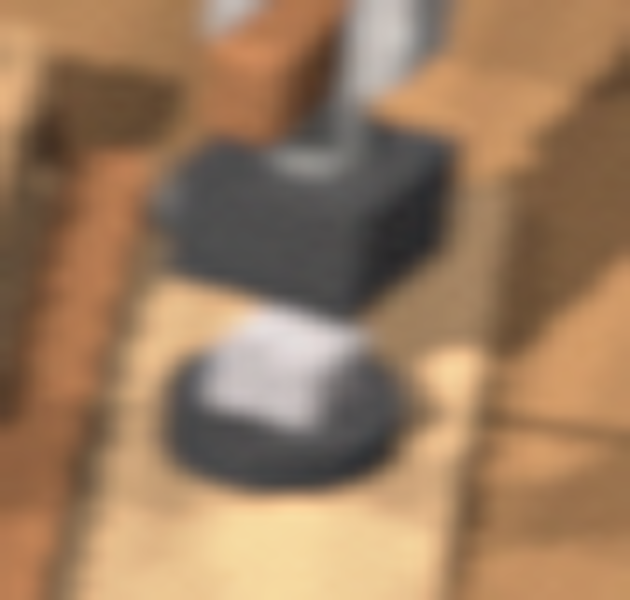

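Run:
```python
from h import *
s=snap('side'); t=tool()
S=lambda x,y,z:onz(s,355+(x+.5)/14-.5,125+(y+.5)/10-.5,z)[:2]
zb=t['tcp_pos'][2]-.2615
l,f,r=[S(*p,zb) for p in((175,272),(345,315),(440,225))]
print('edges',np.linalg.norm(l-f),np.linalg.norm(r-f),'ctr',(l+r)/2,'yaw',np.arctan2(*(r-f)[::-1]),np.arctan2(*(l-f)[::-1]))
print('top tri',[S(*p,zb+.036).round(4) for p in((165,190),(360,215),(450,145))])
print('disc',S(285,405,.03))
print('px of cam axis by bed model',proj(s,[*bed(-.095,0),.03]),'seen',355+285/14,125+40.5)
print('px of tcp pt at socket bottom',proj(s,[*t['tcp_pos'][:2],zb]),'seen',355+307/14,125+24.8)
```

```text
t 31.57 tcp [ 0.4793 -0.2139  0.336 ] toolx [-0. -0. -1.] jawaxis yaw -0.247 q [-0.58  0.17  1.74 -0.    1.24 -0.34] F [ 0.4  0.4 -3.2] M [-0.09  0.04 -0.03] w 0.164
edges 0.035206149188865 0.0425744596401108 ctr [ 0.47724351 -0.22255586] yaw -1.759373852536606 -0.20647726732919133
top tri [array([ 0.499 , -0.1929]), array([ 0.4627, -0.1941]), array([ 0.454 , -0.2274])]
disc [ 0.47604296 -0.2115362 ]
px of cam axis by bed model [373.89028842 164.29910877] seen 375.35714285714283 165.5
px of tcp pt at socket bottom [374.97066482 151.21313447] seen 376.92857142857144 149.8
```

Run:
```python
from h import *
s=snap('side'); t=tool(); zb=t['tcp_pos'][2]-.2615
a=-.247; R=np.array([[np.cos(a),-np.sin(a)],[np.sin(a),np.cos(a)]])
crop=lambda p:((p[0]-355+.5)*14-.5,(p[1]-125+.5)*10-.5)
for z in(zb,zb+.036):
  for k in((.02,.02),(-.02,.02),(-.02,-.02),(.02,-.02)):
    print(round(z,3),k,np.round(crop(proj(s,[*(t['tcp_pos'][:2]+R@k),z])),0))
a=-.248
for z in (.03,.048):
  for k in((.011,.011),(-.011,.011),(-.011,-.011),(.011,-.011)):
    print('head',z,k,np.round(crop(proj(s,[*(bed(-.095,0)+R@k),z])),0))
print('per mm along bar (key x dir, yaw1.324)',[np.round(np.array(crop(proj(s,[*(t['tcp_pos'][:2]+d*np.array([.244,.97])),zb]))),1) for d in(0,.001)])
cv2.imwrite('pics/s16c.png',cv2.resize(s['frame'][130:170,360:394],None,fx=20,fy=15,interpolation=cv2.INTER_LANCZOS4))
```

```text
t 31.62 tcp [ 0.4793 -0.2139  0.336 ] toolx [-0.  0. -1.] jawaxis yaw -0.247 q [-0.58  0.17  1.74 -0.    1.24 -0.34] F [ 0.1  1.  -3.7] M [-0.06  0.06  0.03] w 0.164
0.074 (0.02, 0.02) [140. 282.]
0.074 (-0.02, 0.02) [330. 335.]
0.074 (-0.02, -0.02) [431. 252.]
0.074 (0.02, -0.02) [244. 201.]
0.11 (0.02, 0.02) [150. 172.]
0.11 (-0.02, 0.02) [343. 224.]
0.11 (-0.02, -0.02) [446. 142.]
0.11 (0.02, -0.02) [255.  92.]
head 0.03 (0.011, 0.011) [193. 406.]
head 0.03 (-0.011, 0.011) [294. 435.]
head 0.03 (-0.011, -0.011) [349. 389.]
head 0.03 (0.011, -0.011) [248. 361.]
head 0.048 (0.011, 0.011) [198. 354.]
head 0.048 (-0.011, 0.011) [300. 383.]
head 0.048 (-0.011, -0.011) [355. 337.]
head 0.048 (0.011, -0.011) [254. 309.]
per mm along bar (key x dir, yaw1.324) [array([286.3, 266.9]), array([283.7, 269. ])]
```

View pics/s16c.png

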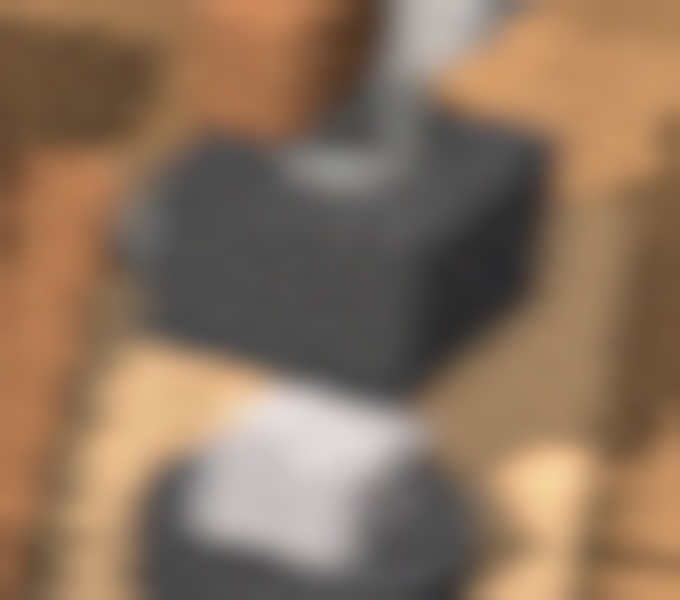

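```bash
python3 -m jog '[[0,0,-1,0,0,0,-1],[0,0,-2.2,0,0,0,-1],[0,0,-2.2,0,0,0,-1],[0,0,-2.2,0,0,0,-1]]' 60; python3 -m jog '[[0,0,-0.2,0,0,0,-1],[0,0,-0.2,0,0,0,-1],[0,0,-0.2,0,0,0,-1]]' ; python3 -m jog '[[0,0,-0.2,0,0,0,-1],[0,0,-0.2,0,0,0,-1],[0,0,-0.2,0,0,0,-1]]' ;python3 -c "
from h import *
s=tool();print(((bed(-.095,0)-s['tcp_pos'][:2])*100).round(2))"
```

```text
time: 31.95
tcp_pos: [0.4785, -0.2134, 0.312]
eef_rot: [-1.866, 1.566, 2.599]
wrist_force: [0.7, -0.5, -3.8]
gripper_width: 0.167
time: 32.2
tcp_pos: [0.4786, -0.2135, 0.31]
eef_rot: [-1.867, 1.566, 2.598]
wrist_force: [-0.5, 0.2, -3.6]
gripper_width: 0.166
time: 32.45
tcp_pos: [0.4788, -0.2136, 0.3092]
eef_rot: [-1.832, 1.568, 2.633]
wrist_force: [-2.6, 0.9, 3.6]
gripper_width: 0.167
t 32.45 tcp [ 0.4788 -0.2136  0.3092] toolx [-0.003  0.002 -1.   ] jawaxis yaw -0.247 q [-0.58  0.2   1.76 -0.    1.18 -0.34] F [-2.6  0.9  3.6] M [ 0.17  0.43 -0.04] w 0.167
[ 0.05 -0.01]
```

```bash
python3 -m jog '[[0.02,0.1,-0.15,0,0.003,0,-1],[0.02,0.1,-0.15,0,0.003,0,-1],[0.02,0.1,-0.15,0,0.003,0,-1]]'|grep -E "tcp|force" ; python3 -m jog '[[0.02,0.1,-0.15,0,0,0,-1],[0.02,0.1,-0.15,0,0,0,-1],[0.02,0.1,-0.15,0,0,0,-1]]'|grep -E "tcp|force" ;python3 -m jog '[[0.02,0.1,-0.15,0,0,0,-1],[0.02,0.1,-0.15,0,0,0,-1],[0.02,0.1,-0.15,0,0,0,-1]]'|grep -E "tcp|force"; python3 -c "
from h import *
s=tool();print(((bed(-.095,0)-s['tcp_pos'][:2])*100).round(2))"
```

```text
tcp_pos: [0.4794, -0.213, 0.3091]
wrist_force: [-1.7, 0.4, 6.2]
tcp_pos: [0.4796, -0.2125, 0.309]
wrist_force: [-3.9, 0.5, 7.0]
tcp_pos: [0.4797, -0.2119, 0.3089]
wrist_force: [-4.2, 0.5, 7.1]
t 33.2 tcp [ 0.4797 -0.2119  0.3089] toolx [-0.005 -0.004 -1.   ] jawaxis yaw -0.246 q [-0.58  0.2   1.76 -0.01  1.18 -0.33] F [-4.2  0.5  7.1] M [-0.06  1.   -0.01] w 0.167
[-0.04 -0.18]
```

```bash
python3 -m jog '[[-0.02,-0.18,0.4,-0.002,-0.005,0,-1],[-0.02,-0.18,0.4,0.004,-0.005,0,-1],[-0.02,-0.18,0.4,0.004,-0.005,0,-1],[-0.02,-0.18,0.4,0.004,-0.005,0,-1]]'; python3 -c "
from h import *
s=tool()
F=[];
for i in range(12): snap('top'); t=sense(); F.append(np.r_[t['wrist_force'],t['ft_torque']])
print(np.mean(F,0).round(3),np.std(F,0).round(2))
tool()"
```

```text
time: 33.53
tcp_pos: [0.4794, -0.2136, 0.3123]
eef_rot: [-1.756, 1.57, 2.71]
wrist_force: [0.6, -0.1, -4.1]
gripper_width: 0.171
t 33.53 tcp [ 0.4794 -0.2136  0.3123] toolx [-0.001  0.    -1.   ] jawaxis yaw -0.246 q [-0.58  0.2   1.76 -0.    1.19 -0.34] F [ 0.6 -0.1 -4.1] M [-0.07  0.07  0.06] w 0.171
[ 0.037  0.103 -3.719 -0.064  0.075  0.014] [0.53 0.41 0.52 0.03 0.01 0.02]
t 34.13 tcp [ 0.4795 -0.2137  0.313 ] toolx [-0. -0. -1.] jawaxis yaw -0.246 q [-0.58  0.2   1.75 -0.    1.19 -0.34] F [-0.1 -0.6 -3.7] M [-0.07  0.1  -0.02] w 0.167
```

```bash
cat > probe.py <<'E'
from h import *
F=[]
for i in range(12): snap('top'); t=sense(); F.append(np.r_[t['wrist_force'],t['ft_torque']])
f=np.mean(F,0)-np.array([.04,.1,-3.72,-.064,.075,.014]); r=[0,0,-.2615]
ry=(f[3]+r[2]*f[1])/f[2]; rx=(r[2]*f[0]-f[4])/f[2]
print('dF',f.round(2),'contact offset rx,ry',round(rx,4),round(ry,4)); tool()
E
python3 -m jog '[[0,0,-0.3,0,0,0,-1],[0,0,-0.5,0,0,0,-1],[0,0,-0.5,0,0,0,-1],[0,0,-0.5,0,0,0,-1]]'; python3 probe.py
```

```text
time: 34.47
tcp_pos: [0.4794, -0.2137, 0.3076]
eef_rot: [-1.445, 1.57, 3.021]
wrist_force: [-0.1, 1.0, -3.9]
gripper_width: 0.163
dF [ 0.11  0.03 -0.11 -0.02  0.   -0.01] contact offset rx,ry 0.2882 0.2352
t 35.07 tcp [ 0.4795 -0.2137  0.308 ] toolx [-0. -0. -1.] jawaxis yaw -0.246 q [-0.58  0.2   1.76 -0.    1.18 -0.34] F [ 0.1  0.4 -4.1] M [-0.08  0.05  0.02] w 0.166
```

```bash
python3 -m jog '[[0,0,-0.2,0,0,0,-1],[0,0,-0.4,0,0,0,-1],[0,0,-0.4,0,0,0,-1],[0,0,-0.4,0,0,0,-1]]'; python3 probe.py
```

```text
time: 35.4
tcp_pos: [0.4794, -0.2136, 0.3036]
eef_rot: [-1.43, 1.57, 3.036]
wrist_force: [0.5, -0.0, -3.7]
gripper_width: 0.168
dF [-0.16 -0.16 -0.44 -0.    0.01 -0.01] contact offset rx,ry -0.0777 -0.0842
t 36.0 tcp [ 0.4796 -0.2137  0.304 ] toolx [-0. -0. -1.] jawaxis yaw -0.246 q [-0.58  0.21  1.76 -0.    1.17 -0.34] F [ 0.7 -0.5 -5.1] M [-0.04  0.12 -0.06] w 0.167
```

Entering freely at (0.4796, -0.2137). Continue to full seat (TCP about 0.2915).

```bash
python3 -m jog '[[0,0,-0.3,0,0,0,-1],[0,0,-0.6,0,0,0,-1],[0,0,-0.9,0,0,0,-1],[0,0,-0.9,0,0,0,-1]]'; python3 -m jog '[[0,0,-0.2,0,0,0,-1],[0,0,-0.4,0,0,0,-1],[0,0,-0.4,0,0,0,-1],[0,0,-0.4,0,0,0,-1]]'; python3 probe.py
```

```text
time: 36.33
tcp_pos: [0.4793, -0.2136, 0.2941]
eef_rot: [-1.565, 1.57, 2.901]
wrist_force: [-0.4, -1.0, -4.5]
gripper_width: 0.164
time: 36.67
tcp_pos: [0.4795, -0.2138, 0.2914]
eef_rot: [-1.255, 1.57, -3.072]
wrist_force: [-2.7, 1.7, 6.1]
gripper_width: 0.166
dF [-2.9   1.22  9.61  0.38  0.64  0.  ] contact offset rx,ry 0.0127 0.006
t 37.27 tcp [ 0.4795 -0.2137  0.2914] toolx [-0.001 -0.    -1.   ] jawaxis yaw -0.246 q [-0.58  0.23  1.77 -0.    1.15 -0.34] F [-3.2  1.6  6.4] M [0.33 0.7  0.04] w 0.165
```

```bash
python3 -m jog '[[0,0,0,0,0,-0.05,-1],[0,0,0,0,0,-0.1,-1],[0,0,0,0,0,-0.15,-1],[0,0,0,0,0,-0.2,-1],[0,0,0,0,0,-0.25,-1],[0,0,0,0,0,-0.3,-1],[0,0,0,0,0,-0.35,-1],[0,0,0,0,0,-0.4,-1]]'; python3 -c "
from h import *
tool()"
```

```text
time: 37.93
tcp_pos: [0.4803, -0.214, 0.2916]
eef_rot: [1.821, 1.568, -0.399]
wrist_force: [2.7, -0.5, -3.9]
gripper_width: 0.168
t 37.93 tcp [ 0.4803 -0.214   0.2916] toolx [ 0.003 -0.001 -1.   ] jawaxis yaw -0.648 q [-0.58  0.23  1.77  0.    1.14  0.06] F [ 2.7 -0.5 -3.9] M [-0.14 -0.55  0.12] w 0.168
```

```bash
python3 -m jog '[[-0.08,0,0,0,0,-0.05,-1],[-0.08,0,0,0,0,-0.1,-1],[-0.08,0,0,0,0,-0.15,-1],[-0.08,0,0,0,0,-0.2,-1],[-0.08,0,0,0,0,-0.25,-1],[-0.08,0,0,0,0,-0.3,-1],[-0.08,0,0,0,0,-0.35,-1],[-0.08,0,0,0,0,-0.4,-1]]'; python3 -c "
from h import *
tool()"
```

```text
time: 38.6
tcp_pos: [0.4801, -0.2139, 0.2915]
eef_rot: [2.059, 1.566, -0.561]
wrist_force: [2.3, -0.2, -3.1]
gripper_width: 0.165
t 38.6 tcp [ 0.4801 -0.2139  0.2915] toolx [ 0.004 -0.003 -1.   ] jawaxis yaw -1.05 q [-0.58  0.23  1.77  0.    1.14  0.47] F [ 2.3 -0.2 -3.1] M [ 0.01 -0.33  0.42] w 0.165
```

```bash
python3 -m jog '[[-0.06,0,0,0,0.003,-0.05,-1],[-0.06,0,0,0,0.003,-0.1,-1],[-0.06,0,0,0,0.003,-0.15,-1],[-0.06,0,0,0,0.003,-0.2,-1],[-0.06,0,0,0,0.003,-0.25,-1],[-0.06,0,0,0,0.003,-0.3,-1],[-0.06,0,0,0,0.003,-0.35,-1],[-0.06,0,0,0,0.003,-0.4,-1]]'; python3 -c "
from h import *
tool()
s=snap('side','s20.png');cv2.imwrite('pics/s20c.png',cv2.resize(s['frame'][90:210,310:440],None,fx=6,fy=5,interpolation=2))"
```

```text
time: 39.27
tcp_pos: [0.4803, -0.214, 0.2915]
eef_rot: [2.093, 1.565, -0.929]
wrist_force: [3.5, -1.7, -3.3]
gripper_width: 0.162
t 39.27 tcp [ 0.4803 -0.214   0.2915] toolx [ 0.003 -0.005 -1.   ] jawaxis yaw -1.451 q [-0.58  0.23  1.77 -0.    1.14  0.87] F [ 3.5 -1.7 -3.3] M [ 0.1  -0.6   0.44] w 0.162
```

View pics/s20c.png

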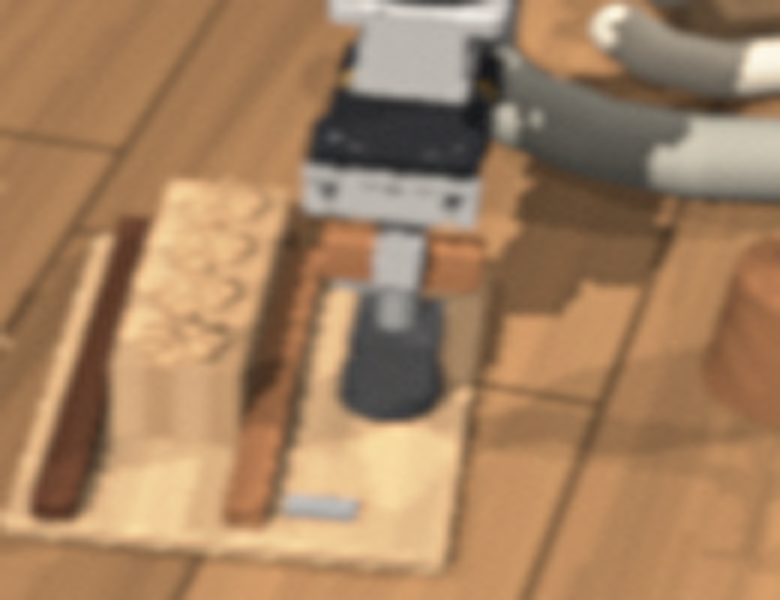

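```bash
python3 -m jog '[[-0.06,0,0,0,0.003,-0.04,-1],[-0.06,0,0,0,0.003,-0.08,-1],[-0.06,0,0,0,0.003,-0.12,-1],[-0.06,0,0,0,0.003,-0.16,-1],[-0.06,0,0,0,0.003,-0.2,-1]]'|grep force;python3 -c "
from h import *
tool()"; python3 -m jog '[[-0.06,0,0,-0.003,0.003,-0.04,-1],[-0.06,0,0,-0.003,0.003,-0.08,-1],[-0.06,0,0,-0.003,0.003,-0.12,-1]]'|grep force;python3 -c "
from h import *
tool()"
```

```text
wrist_force: [3.5, 0.0, -4.6]
t 39.73 tcp [ 0.4805 -0.2139  0.2915] toolx [ 0.002 -0.005 -1.   ] jawaxis yaw -1.653 q [-0.58  0.23  1.77 -0.    1.14  1.07] F [ 3.5  0.  -4.6] M [ 0.13 -0.67  0.41] w 0.163
wrist_force: [4.6, 0.9, -4.7]
t 39.98 tcp [ 0.4806 -0.2135  0.2915] toolx [ 0.002 -0.008 -1.   ] jawaxis yaw -1.773 q [-0.58  0.23  1.77 -0.01  1.14  1.19] F [ 4.6  0.9 -4.7] M [ 0.46 -0.68  0.46] w 0.166
```

```bash
python3 -m jog '[[-0.06,0,0,-0.006,0,-0.03,-1],[-0.06,0,0,-0.006,0,-0.06,-1]]'|grep force;python3 -c "
from h import *
tool()"; python3 -m jog '[[-0.04,0,0,-0.003,0,-0.03,-1],[-0.04,0,0,-0.003,0,-0.06,-1]]'|grep force;python3 -c "
from h import *
tool()"
```

```text
wrist_force: [2.4, 3.2, -2.2]
t 40.15 tcp [ 0.4805 -0.2127  0.2915] toolx [ 0.002 -0.012 -1.   ] jawaxis yaw -1.832 q [-0.58  0.22  1.77 -0.01  1.14  1.26] F [ 2.4  3.2 -2.2] M [ 0.87 -0.31  0.42] w 0.165
wrist_force: [1.3, 2.3, -2.0]
t 40.32 tcp [ 0.4805 -0.2121  0.2915] toolx [ 0.003 -0.014 -1.   ] jawaxis yaw -1.891 q [-0.58  0.22  1.77 -0.01  1.13  1.32] F [ 1.3  2.3 -2. ] M [ 0.56 -0.17  0.45] w 0.164
```

```bash
python3 -m jog '[[-0.05,-0.1,0,0.012,0,-0.02,-1],[-0.08,-0.15,0,0.012,0,-0.04,-1],[-0.08,-0.15,0,0.012,0,-0.06,-1]]'|grep force;python3 -c "
from h import *
tool()"; python3 -m jog '[[-0.04,0,0,0.003,0,-0.03,-1],[-0.04,0,0,0.003,0,-0.06,-1]]'|grep force;python3 -c "
from h import *
tool()
s=snap('side','s21.png');cv2.imwrite('pics/s21c.png',cv2.resize(s['frame'][90:210,310:440],None,fx=6,fy=5,interpolation=2))"
```

```text
wrist_force: [2.5, -3.3, -5.5]
t 40.57 tcp [ 0.48   -0.2143  0.2916] toolx [ 0.004 -0.004 -1.   ] jawaxis yaw -1.952 q [-0.58  0.23  1.77 -0.    1.14  1.37] F [ 2.5 -3.3 -5.5] M [-0.78 -0.49  0.41] w 0.168
wrist_force: [1.9, -2.7, -5.4]
t 40.73 tcp [ 0.4798 -0.2149  0.2916] toolx [ 0.005 -0.002 -1.   ] jawaxis yaw -2.014 q [-0.59  0.23  1.77  0.    1.14  1.43] F [ 1.9 -2.7 -5.4] M [-0.62 -0.39  0.48] w 0.167
```

View pics/s21c.png

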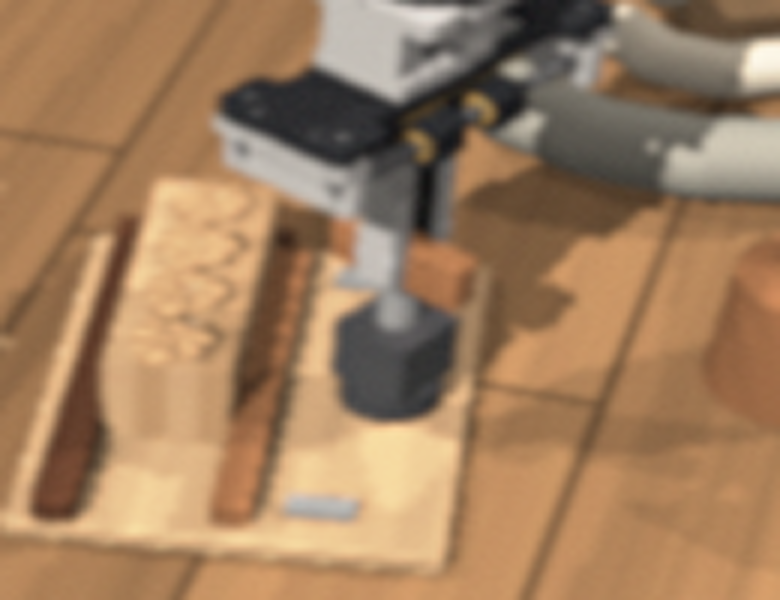

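```bash
python3 -m jog '[[0,0.08,0,0,0,-0.03,-1],[0,0.08,0,0,0,-0.06,-1]]'|grep force;python3 -c "
from h import *
tool()"; python3 -m jog '[[0,0.05,0,0,0,-0.03,-1],[0,0.05,0,0,0,-0.06,-1]]'|grep force;python3 -c "
from h import *
tool()"; python3 -m jog '[[0,0.0,0,0,0,-0.03,-1],[0,0.0,0,0,0,-0.06,-1]]'|grep force;python3 -c "
from h import *
tool()"
```

```text
wrist_force: [1.3, -2.0, -4.5]
t 40.95 tcp [ 0.4798 -0.2145  0.2916] toolx [ 0.005 -0.004 -1.   ] jawaxis yaw -2.075 q [-0.58  0.22  1.77 -0.    1.14  1.49] F [ 1.3 -2.  -4.5] M [-0.68 -0.13  0.59] w 0.167
wrist_force: [1.3, -2.2, -3.4]
t 41.12 tcp [ 0.4798 -0.2142  0.2915] toolx [ 0.004 -0.005 -1.   ] jawaxis yaw -2.134 q [-0.58  0.22  1.77 -0.    1.14  1.55] F [ 1.3 -2.2 -3.4] M [-0.44 -0.19  1.07] w 0.16
wrist_force: [2.1, -1.7, -4.0]
t 41.28 tcp [ 0.4799 -0.2141  0.2916] toolx [ 0.004 -0.006 -1.   ] jawaxis yaw -2.192 q [-0.58  0.22  1.77 -0.    1.14  1.61] F [ 2.1 -1.7 -4. ] M [-0.19 -0.25  1.41] w 0.172
```

```bash
python3 -m jog '[[0,0,0,0,0,-0.03,-1],[0,0,0,0,0,-0.05,-1],[0,0,0,0,0,-0.05,-1]]'|grep force;python3 -c "
from h import *
tool()"; python3 -m jog '[[0,0,0,0,0,0.08,-1],[0,0,0,0,0,0.16,-1],[0,0,0,0,0,0.2,-1],[0,0,0,0,0,0.22,-1]]'|grep force;python3 -c "
from h import *
tool()
s=snap('side','s22.png');cv2.imwrite('pics/s22c.png',cv2.resize(s['frame'][90:210,310:440],None,fx=6,fy=5,interpolation=2))"
```

```text
wrist_force: [1.3, -1.3, -3.7]
t 41.53 tcp [ 0.48   -0.2139  0.2916] toolx [ 0.003 -0.006 -1.   ] jawaxis yaw -2.239 q [-0.58  0.22  1.77 -0.    1.14  1.66] F [ 1.3 -1.3 -3.7] M [-0.22 -0.25  1.67] w 0.174
wrist_force: [-0.1, -2.5, -4.4]
t 41.87 tcp [ 0.4799 -0.2142  0.2916] toolx [ 0.005 -0.005 -1.   ] jawaxis yaw -2.02 q [-0.58  0.22  1.77 -0.    1.14  1.44] F [-0.1 -2.5 -4.4] M [-0.45 -0.06 -0.01] w 0.16
```

View pics/s22c.png

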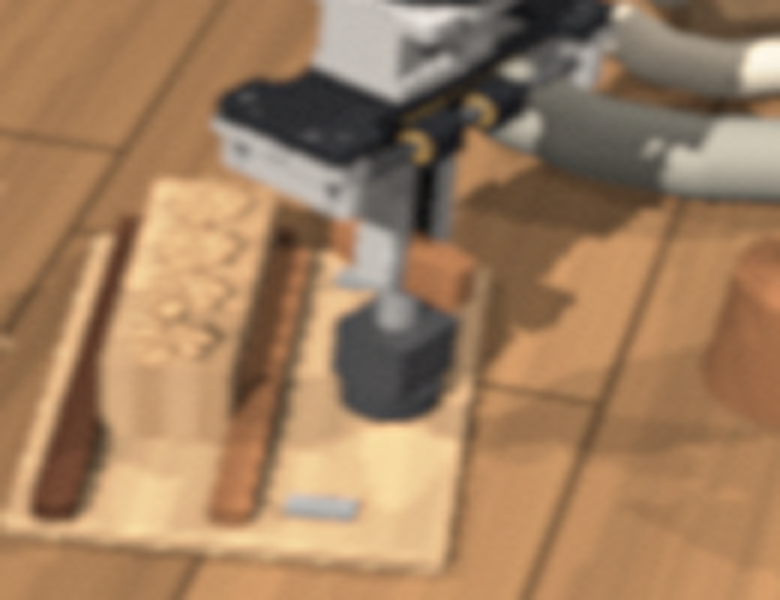

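```bash
python3 -m jog '[[0,-0.05,0.3,0.003,0.003,0,-1],[0,-0.05,0.7,0.004,0.004,0,-1],[0,-0.05,1.2,0.004,0.004,0,-1],[0,-0.05,1.2,0.004,0.004,0,-1]]'|grep -E 'tcp|force'; python3 -m jog '[[0,0,1,0,0,0,-1],[0,0,2,0,0,0,-1],[0,0,5,0,0,0,-1],[0,0,7,0,0,0,-1],[0,0,7,0,0,0,-1]]';python3 -c "
from h import *
tool()
s=snap('side','s23.png');cv2.imwrite('pics/s23c.png',cv2.resize(s['frame'][70:210,310:440],None,fx=5,fy=4,interpolation=2))"
```

```text
tcp_pos: [0.4803, -0.2149, 0.3049]
wrist_force: [1.4, -1.6, -2.3]
time: 42.67
tcp_pos: [0.4813, -0.2154, 0.3803]
eef_rot: [3.019, 1.56, -0.572]
wrist_force: [0.9, -0.8, -2.4]
gripper_width: 0.166
t 42.67 tcp [ 0.4813 -0.2154  0.3803] toolx [ 0.009 -0.006 -1.   ] jawaxis yaw -2.021 q [-0.59  0.12  1.69  0.    1.32  1.44] F [ 0.9 -0.8 -2.4] M [-0.1   0.02  0.  ] w 0.166
```

View pics/s23c.png

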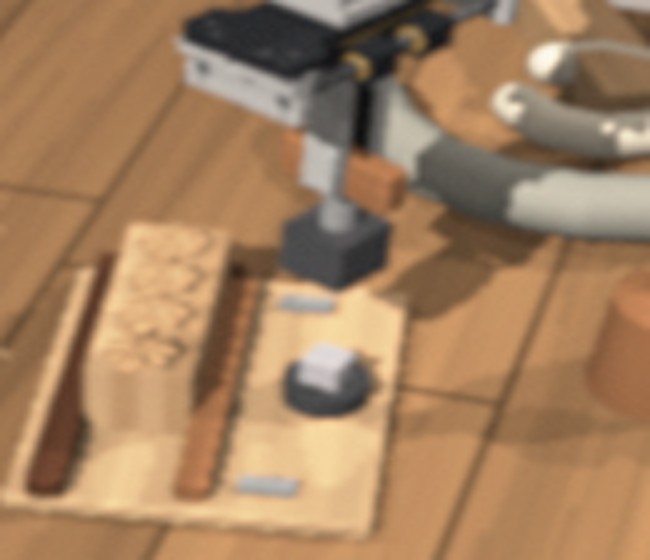

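```bash
python3 -m jog '[[0,4,0,0,0.006,0.1,-1],[0.2,10,0,0,0.008,0.22,-1],[0.4,30,0,0,0.008,0.5,-1],[0.4,59,0,0.003,0.008,0.8,-1],[0.4,59,0,0.003,0.008,1,-1],[0.4,59,0,0.003,0.008,1.2,-1],[0.4,59,0,0.003,0.008,1.2,-1],[0.4,59,0,0.003,0.008,1.2,-1]]' 60|grep tcp; python3 -m jog '[[0.4,15,0,0,0,0.1,-1],[0.4,29,0,0,0,0.2,-1],[0.4,29,0,0,0,0.3,-1],[0.4,29,0,0,0,0.3,-1],[0.4,29,0,0,0,0.3,-1],[0.4,29,0,0,0,0.3,-1],[0.4,29,0,0,0,0.3,-1],[0.4,29,0,0,0,0.3,-1]]' |grep tcp; python3 -c "
from h import *
s=tool();print(((np.array([.4850,.3755])-s['tcp_pos'][:2])*100).round(2),-.773)"
```

```text
tcp_pos: [0.4818, 0.1186, 0.3759]
tcp_pos: [0.4836, 0.4147, 0.3729]
t 44.05 tcp [0.4836 0.4147 0.3729] toolx [-0.011  0.002 -1.   ] jawaxis yaw -0.739 q [0.57 0.36 1.41 0.01 1.38 1.31] F [ 0.3 -1.2 -4.2] M [-0.11  0.05 -0.01] w 0.166
[ 0.14 -3.92] -0.773
```

```bash
python3 -m jog '[[0.1,-3.9,0,0,-0.009,-0.034,-1],[0.1,-3.9,0,0,-0.009,-0.034,-1],[0.1,-3.9,-3,0,-0.009,-0.034,-1],[0.1,-3.9,-6,0,-0.009,-0.034,-1],[0.1,-3.9,-9,0,-0.009,-0.034,-1],[0.1,-3.9,-9.3,0,-0.009,-0.034,-1],[0.1,-3.9,-9.3,0,-0.009,-0.034,-1],[0.1,-3.9,-9.3,0,-0.009,-0.034,-1]]' 60|grep tcp;python3 -c "
from h import *
s=tool();print(((np.array([.4850,.3755])-s['tcp_pos'][:2])*100).round(2),-.773)
s=snap('side','s24.png');cv2.imwrite('pics/s24c.png',cv2.resize(s['frame'][250:390,220:370],None,fx=5,fy=4,interpolation=2))"
```

```text
tcp_pos: [0.4846, 0.3754, 0.2799]
t 44.72 tcp [0.4846 0.3754 0.2799] toolx [-0.003  0.002 -1.   ] jawaxis yaw -0.773 q [0.52 0.41 1.55 0.   1.18 1.29] F [ 0.4  0.6 -3.1] M [ 0.    0.06 -0.01] w 0.168
[0.04 0.01] -0.773
```

View pics/s24c.png

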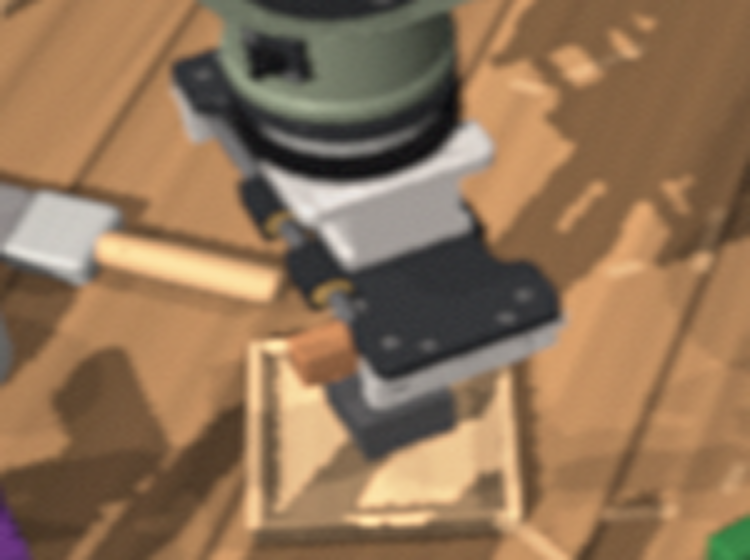

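```bash
python3 -m jog '[[0,0,-0.5,0,0,0,-1],[0,0,-1,0,0,0,-1],[0,0,-1.2,0,0,0,-1],[0,0,-1.2,0,0,0,-1]]' 60|grep -E 'tcp|force'; python3 -m jog '[[0,0,-0.2,0,0,0,-1],[0,0,-0.2,0,0,0,-1],[0,0,-0.2,0,0,0,-1]]'|grep -E 'tcp|force'
```

```text
tcp_pos: [0.4851, 0.3758, 0.2693]
wrist_force: [-0.6, -0.2, -3.9]
tcp_pos: [0.485, 0.3758, 0.2672]
wrist_force: [-0.6, -0.2, -3.1]
```

```bash
python3 -m jog '[[0,0,-0.13,0,0,0,-1],[0,0,-0.13,0,0,0,-1],[0,0,-0.13,0,0,0,-1]]'|grep -E 'tcp|force'; python3 -c "
from h import *
tool()"
```

```text
tcp_pos: [0.4852, 0.3759, 0.2665]
wrist_force: [-0.3, -0.6, -0.7]
t 45.6 tcp [0.4852 0.3759 0.2665] toolx [ 0.     0.003 -1.   ] jawaxis yaw -0.773 q [0.52 0.43 1.56 0.   1.15 1.29] F [-0.3 -0.6 -0.7] M [-0.16  0.16 -0.02] w 0.162
```

Contact with the tray floor; release and lift.

```bash
python3 -m jog '[[0,0,0,0,0,0,-0.6],[0,0,0,0,0,0,0],[0,0,0,0,0,0,0.5],[0,0,0,0,0,0,1],[0,0,0,0,0,0,1],[0,0,0,0,0,0,1],[0,0,0,0,0,0,1],[0,0,0,0,0,0,1]]' 20|grep -E 'tcp|force|wid'; python3 -m jog '[[0,0,3,0,0,0,1],[0,0,7,0,0,0,1],[0,0,11,0,0,0,1],[0,0,13,0,0,0,1],[0,-15,13,0,0,0,1],[0,-20,13,0,0,0,1],[0,-20,13,0,0,0,1],[0,-20,13,0,0,0,1]]'|grep -E 'tcp|force|wid'; python3 -c "
from h import *
tool()
t=snap('top','t30.png');s=snap('side','s30.png')
cv2.imwrite('pics/t30b.png',cv2.resize(t['frame'][165:285,380:520],None,fx=5,fy=5,interpolation=2))"
```

```text
tcp_pos: [0.4852, 0.3759, 0.2665]
wrist_force: [0.6, 0.7, -0.6]
gripper_width: 0.661
tcp_pos: [0.4847, 0.2079, 0.3968]
wrist_force: [0.0, 0.2, -0.7]
gripper_width: 1.002
t 46.93 tcp [0.4847 0.2079 0.3968] toolx [ 0.001  0.003 -1.   ] jawaxis yaw -0.772 q [0.24 0.11 1.67 0.   1.36 1.01] F [ 0.   0.2 -0.7] M [-0.1   0.1  -0.01] w 1.002
```

View pics/t30.png

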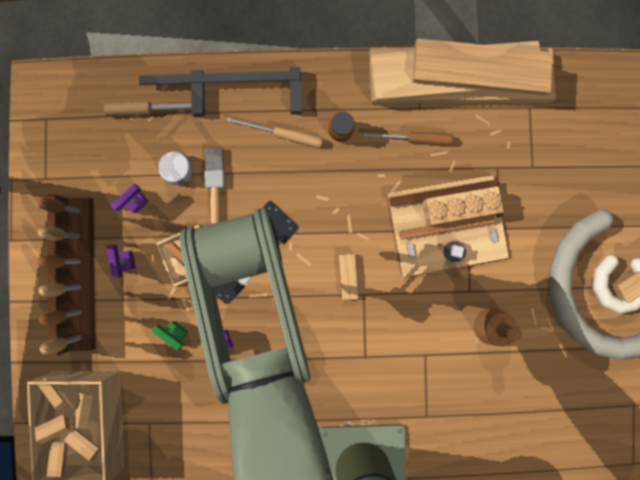

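View pics/s30.png

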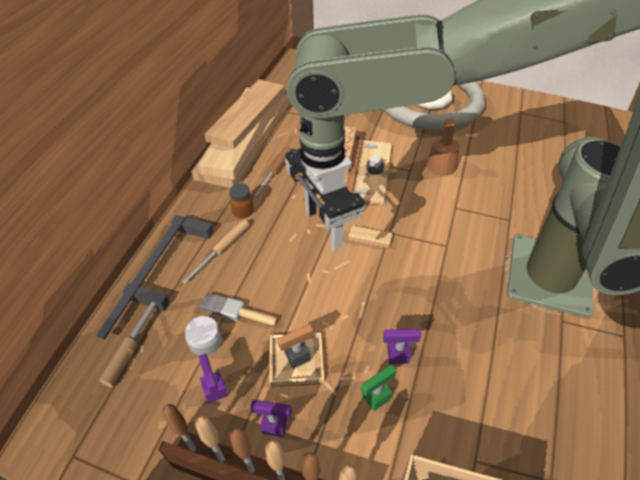

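View pics/t30b.png

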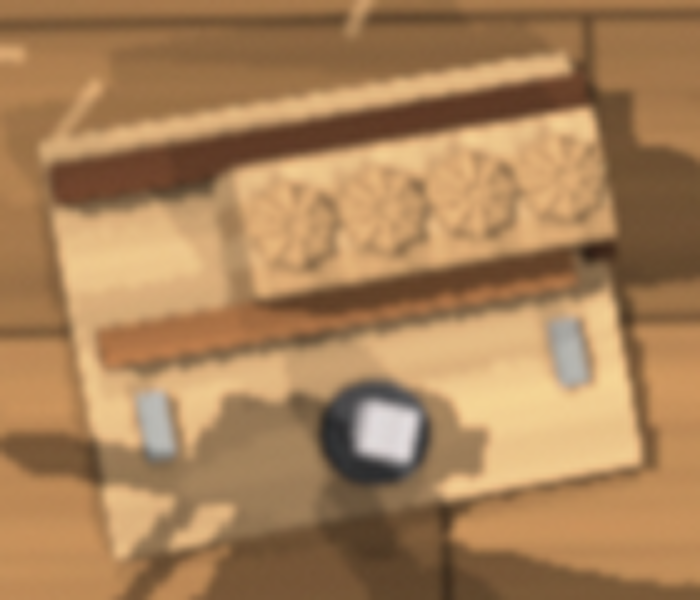

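Run:
```python
from h import *
c=snap('top')
def jawline(f):
    a=cv2.imread(f).astype(int); r=[]
    for u in (412,420,428):   # columns over jaw's free end, left of row
        col=a[225:255,u]; # jaw: reddish: R-B large, and mid brightness
        s=cv2.cvtColor(a[225:255,u:u+1].astype(np.uint8),cv2.COLOR_BGR2HSV)[:,0,1].astype(float)
        w=np.clip(s-140,0,None); r.append(225+(w*np.arange(len(w))).sum()/w.sum())
    return np.array(r)
o,n=jawline('pics/top0.png'),jawline('pics/t30.png'); print(o,n)
for u,p,q in zip((412,420,428),o,n):
    P,Q=onz(c,u,p,.028),onz(c,u,q,.028); print('jaw shift mm',(inbed(Q)-inbed(P))*1000)
T=lambda x,y,z:onz(c,380+(x+.5)/5-.5,165+(y+.5)/5-.5,z)
print('row corners bed',[inbed(T(*p,.062)).round(4) for p in((235,175),(590,108),(615,238),(257,300))])
```

```text
[237.92424242 236.42857143 235.02985075] [232.40677966 231.03076923 229.3015873 ]
jaw shift mm [11.94777714 -2.16565069]
jaw shift mm [11.6977163  -2.12741017]
jaw shift mm [12.42424459 -2.26740903]
row corners bed [array([0.0259, 0.0483]), array([ 0.0285, -0.1108]), array([-0.0289, -0.1112]), array([-0.0286,  0.0486])]
```

```bash
python3 -c "
from station import sign_off,sense
print(sense()['time']); print(sign_off())"
```

```text
47.0833
the job is handed in; nothing more can be done
None
```

The four blanks are clamped in one close row from the end stop, and the key is back upright in its tray. I handed the job in at 47 s of the 210 s allowed.

**Row:** I found four blanks and slid each one against the stop or its neighbour with about 5 N. In the last top picture the row measures 160 mm, which is four blanks of 40 mm with no visible gap. It runs from y = -111 to +48 mm in the bed's frame, with its faces at about x = ±28 mm, so it touches the fence.

**Clamping:** I set the wooden-handled key on the cam's head. The first press stayed 18 mm high, and after a small lift and re-centring it dropped fully on. I turned it clockwise until the torque rose from about 0.45 to 1.67 N m at the stop. I then backed off about 0.2 rad within the free play and lifted the key. The jaw's measured shift is 11.7 to 12.4 mm, against 12.0 to 12.5 mm expected.

**Key and bench:** The last pictures show the key standing in its tray. By eye, the bystanders and the purple and green look-alikes are where they were.

**Checks that disagreed:** The side camera put positions 2 to 5 mm off the top camera. I followed the top camera, and the grasps and the key's fit bore it out. I saw no blank knocked aside during the run.

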